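Square up specimen carriers under the microscope with a straightedge

ROBOT

A 6-joint arm with a two-finger parallel gripper is mounted at the origin on the work surface. World frame = base frame: x ahead of the robot, y to its left, z up, the work surface at z = 0. Lengths are in m, angles in rad, forces in N, time in s.
With the tool pointing down it reaches from about 0.375 to 0.9 m from the base axis. Payload 3.1 kg.
Tool frame: the origin (TCP) lies where the fingers leave the gripper's body, on its centre line; the fingertips stand manip.tip_reach ahead of it and the grasp point (between the pads) lies 54 mm ahead of it (manip.tip_reach is the distance from the TCP to the fingertips, in m); z points along the fingers, y is the direction in which the jaws open and shut (so a half turn about z gives the same grasp; the last joint's range is limited). The gripper opens to 85 mm and grips with 20 to 120 N. Pads are 22 mm wide; open, the fingers measure 114 mm over their backs; the gripper's body (76 mm by 85 mm) begins 54 mm behind the grasp point. The pads swing forward as they close: fully open they stand 13 mm farther back than shut.
Start: joints at [1.079, 0.527, 1.433, -0, 1.181, -0.178], TCP at [0.192, 0.595, 0.304] pointing down, gripper open.
Joint ranges: [-3.08, 3.08], [-0.75, 2.2], [0.22, 2.44], [-1.43, 4.57], [0, 2.65], [-2.85, 2.85]. Speed limits (rad/s): [2.79, 2.79, 3.14, 3.14, 3.14, 3.14].

INTERFACE

Orientations are given as a unit quaternion [x, y, z, w].
In Python, from station import manip, cams, order gives the robot as it stands. The module is installed in compiled form; this text tells all that it offers.
- The arm moves only by the tool drive_tool, never from a script. Its arguments are lists of equal length, an entry for each row: "linear": the shift along the tool's x, y, z in mm, a list of three; "rot": the turn, a rotation vector about the tool's x, y, z in degrees, a list of three; "hand": the finger opening in mm, from 0 to 85.4. A call has 1 to 20 rows; each row shifts and turns the pose as measured when the row begins, along the tool's axes as they then stand; what a row does not reach is not made up. A row lasts 1/12 s, in which the tool goes at most 41.7 mm and 7.16 degrees, less where a joint would pass 70% of its speed; a pose out of reach is approached as far as the arm can. A call with a gripper value outside its range is refused whole. The fingers move at their own pace and stop on an object; "force" is the grip in N (left out, the last holds). Time passes only in rows, so rows that do not move let the fingers close. It gives the time, the measured TCP pose, the force and the opening at its end, in the units of the state.
- manip.sense(): the state, without advancing time (a new reading comes with each control period).
- cams.snapshot(name): name is "side" or "top" or "wrist"; returns the picture (384x512x3 uint8, red, green, blue); there is no depth.
- cams.camera_model(name): a dict with "vfov" (degrees; the focal length in pixels is half the picture's height over the tangent of half this angle, whatever the lens; pixels are square), "cx", "cy" (the principal point, pixels), "rvec" (rotation vector, rad) and "tvec" (3), from world to camera coordinates, as OpenCV has them. Camera axes: x right, y down, z forward; pixel columns grow to the right and rows downward; lengths in m; the calibration is good to about 2 mm. A picture is of the moment at which its call begins: read the wrist's pose just before it. camera_model takes no time and is no camera call; for the wrist camera it gives the pose at the moment of the call.
- order.sign_off(): hands the job in, once; it reports no verdict.
Trained networks look in the newest picture that a camera, given by its name, has taken for a name from the list of things; names that differ only in an ending like _2 or _b are one class to them, and where a whole thing is asked for, a point or a joint stands for the part that bears it (a point fixed in the world has none). Each returns a list of dicts, best first, with "score" (0 to 1); they miss things now and then, are a little off and sometimes report something else, mostly with a low value. They report only what shows in the picture. A call takes as long as a camera call. They do not tell look-alikes from the thing itself.
- cams.regions_of(label, camera): "pixels" (384x512 bool, what is visible of it) and "rect" ([left, top, right, bottom] in pixels, round what is visible of it).
- cams.spot_point(label, camera): "at" ([column, row] in pixels: a listed point, or the origin of a listed thing).
The state is a dict: "t": time; "q": joint angles; "qd": joint speeds; "tau": joint torques, N m; "tcp_pos": TCP position; "tool_rot": TCP orientation; "force": force on the tool from outside, world axes, zero at the start; "ft_torque": the same for the moment, N m; "finger_gap": opening from 0.0 (shut) to 1.0 (fully open).
Only numpy, scipy, OpenCV 4.12 (cv2) and the standard library are available. Lean on these libraries where they do the work, as an engineer would, in place of code of your own. Each camera call takes 0.05 s, during which the arm holds its last target. There are 200 camera calls.

TASK

Take the straightedge from its blue mat and, with its front face, gather the three specimen carriers on the microscope stage into one row and push that row together, in one go, under the microscope bridge until all three sit square and flat against the aluminium fence. Then stand the straightedge upright back on its mat and let go. Touch the carriers only with the straightedge, keep them flat on the stage, and leave the case, the canister and the jar where they stand.

Things in the scene. Friction and masses are not known exactly. Their poses are not given: they have to be found in the camera images.
- microscope: Fixed microscope with a black stage slab 300 (its x) x 330 (its y), top at z = 30. Origin: centre of the slab's underside; x points away from the robot, towards the fence; all of the microscope's parts below are given in this frame.
- fence (a point): middle of the near face of the aluminium fence, at stage-top height (x 130, y 0, z 30 in the microscope's frame). The fence runs 260 along y and stands 10 above the stage.
- bridge (a point): middle of the lower front edge of the white bridge over the stage (x 42, y 0, z 135). Bridge: x 42 to 112, y -205 to 205, z 135 to 195, with a round housing of radius 34 on it (x 77) up to z 240; posts 50 x 30 at x 77, y +-190. An upright gripper on the straightedge's handle would strike it; one leaned back about 36 degrees, like the handle, stays in front.
- lens (a point): tip of the objective lens under the bridge (x 90, y 0, z 75): radius 12, below a turret of radius 28 that begins at z 105
- straightedge: Loose straightedge, 220 g: steel blade 200 (y) x 26 high x 6 thick. Origin: middle of the blade's lower edge on its front, pushing face; x points out of that face, z up. A foot behind (x -80 to -6, 110 wide, 5 high) keeps it standing. Orange handle, a bar 22 wide (y) x 24, rises from (x -8, z 20) to (x -61, z 93), leaning back 36 degrees: grasp it across the 22 mm.
- handle (a point): point on the axis of the straightedge's orange handle, 62 mm up the handle from its foot and 28 mm short of its end: (x -44.4, y 0, z 70.2) in the straightedge's frame
- foot (a point): middle of the straightedge's footprint: (x -40, y 0, z 0) in its frame; the footprint is 80 x 200
- mat: Fixed blue mat on the table beside the stage (left or right), 130 (its x) x 220 (its y) x 4 thick; the straightedge stands on it. Origin: centre of its underside. A straightedge whose origin is about 40 mm towards +x of the mat's centre, facing the mat's +x, stands wholly on it.
- carrier_gold: Loose specimen carrier, gold top: flat aluminium block 60 (its x) x 46 (its y) x 14 high, about 110 g, lying on the stage with its x along the stage's x to within about 25 degrees. Origin: centre of its underside.
- carrier_blue: Loose specimen carrier, blue top: flat aluminium block 60 (its x) x 46 (its y) x 14 high, about 110 g, lying on the stage with its x along the stage's x to within about 25 degrees. Origin: centre of its underside.
- carrier_white: Loose specimen carrier, white top: flat aluminium block 60 (its x) x 46 (its y) x 14 high, about 110 g, lying on the stage with its x along the stage's x to within about 25 degrees. Origin: centre of its underside.
- case: bystander: grey instrument case on the table on the side of the stage opposite to the mat, 110 (x) x 180 (y) x 45 high, origin at the centre of its underside
- canister: bystander: white round canister standing on the stage near its left or right edge, radius 19, 68 high, origin at the centre of its underside
- jar: bystander: amber jar with a black cap standing on the stage near its other edge, radius 19, 65 high, origin at the centre of its underside
Not all that is in view belongs to the job. What is meant by the straightedge is not pink or red, and is the larger of those in its own colour.

How it is judged:
By the outcome, as a careful person would: the job done as asked, in the order asked, and still so for the second after the job is handed in, with the robot touching nothing.
It also fails if it takes over 51 s, if anything falls off the work surface, if the arm or the gripper's body presses on something with over 40 N, if the wrist force passes 120 N, or if a joint passes its speed limit or range.

## Working session

There is one attempt and no reset: what is moved stays moved. The work goes in short steps, Python scripts to look and compute and a tool call to move; the robot and the scene stay as the last step left them, time stands still between calls to the robot, and variables do not carry over. Pictures are saved under pics/ and viewed, about 8 in all and at most 12, crops included, and the job is handed in when it is done.

Besides the shell and the picture viewer there is one more tool, called as name(argument=value, ...) on one line, values as JSON. drive_tool: Moves the arm, as the interface text tells. Its arguments: {"type":"object","properties":{"linear":{"type":"array","items":{"type":"array","items":{"type":"number"}}},"rot":{"type":"array","items":{"type":"array","items":{"type":"number"}}},"hand":{"type":"array","items":{"type":"number"}},"force":{"type":"number"}},"required":["linear","rot","hand"]}

```bash
mkdir -p pics; cat > h.py <<'E'
import numpy as np, cv2
from station import manip, cams, order
from scipy.spatial.transform import Rotation as R
def model(n):
    m=cams.camera_model(n); f=192/np.tan(np.radians(m["vfov"])/2)
    K=np.array([[f,0,m["cx"]],[0,f,m["cy"]],[0,0,1]]); return K,R.from_rotvec(m["rvec"]).as_matrix(),np.array(m["tvec"])
def ray(n,px,z,M=None):
    K,Rm,t=M or model(n); px=np.atleast_2d(np.array(px,float))
    d=(Rm.T@np.linalg.inv(K)@np.c_[px,np.ones(len(px))].T).T; c=-Rm.T@t
    return c+d*((z-c[2])/d[:,2])[:,None]
def proj(n,P,M=None):
    K,Rm,t=M or model(n); p=(K@(Rm@np.atleast_2d(P).T+t[:,None])).T; return p[:,:2]/p[:,2:]
def snap(n,f):
    im=cams.snapshot(n); cv2.imwrite("pics/"+f,im[:,:,::-1]); return im
E
python3 - <<'E'
from h import *
a=snap("top","t0.png");b=snap("side","s0.png")
cv2.imwrite("pics/top0.png",cv2.resize(a,(800,600))[:,:,::-1])
cv2.imwrite("pics/side0.png",cv2.resize(b,(800,600))[:,:,::-1])
print(manip.sense(),manip.tip_reach)
np.set_printoptions(precision=3,suppress=True)
for c in ("top","side"):
    K,Rm,t=model(c);print(c,K[0,0],-Rm.T@t)
    for l in ["straightedge","handle","foot","mat","carrier_gold","carrier_blue","carrier_white","case","canister","jar","fence","bridge","lens","microscope"]:
        print(c,l,[(np.round(d["at"]).tolist(),round(d["score"],2)) for d in cams.spot_point(l,c)[:4]])
E
```

```text
{'t': 0.1, 'q': array([ 1.07950669e+00,  5.28394930e-01,  1.43379336e+00, -2.52776989e-05,
        1.18142101e+00, -1.78508388e-01]), 'qd': array([-8.88536489e-04, -3.73349652e-03, -3.02947474e-03,  2.09372717e-05,
       -1.95348493e-03, -4.67397268e-04]), 'tau': array([-1.27613712e-03, -4.43309748e+01, -1.78585947e+01, -2.56593521e-04,
        3.93071488e-03,  1.02478427e-05]), 'tcp_pos': array([0.19205054, 0.59421855, 0.30301189]), 'tool_rot': array([ 1.55749071e-01,  9.87796138e-01, -9.56144295e-04, -3.20370279e-04]), 'force': array([ 0.18257296, -0.03518317,  1.47874274]), 'ft_torque': array([-0.06638571,  0.00209108, -0.01693131]), 'finger_gap': 1.0019132995580178} 0.0726
top 494.30886228985304 [0.232 0.061 1.692]
top straightedge [([168.0, 144.0], 0.93), ([177.0, 289.0], 0.91), ([132.0, 252.0], 0.82), ([173.0, 194.0], 0.76)]
top handle [([176.0, 272.0], 0.94), ([170.0, 209.0], 0.87), ([116.0, 252.0], 0.74), ([167.0, 151.0], 0.62)]
top foot [([171.0, 208.0], 0.9), ([117.0, 247.0], 0.71), ([165.0, 152.0], 0.66), ([271.0, 126.0], 0.64)]
top mat [([174.0, 204.0], 0.61)]
top carrie
[... 581 characters left out ...]
, 0.59), ([155.0, 163.0], 0.56)]
side foot [([217.0, 186.0], 0.96), ([157.0, 173.0], 0.86), ([150.0, 210.0], 0.7), ([258.0, 168.0], 0.64)]
side mat [([218.0, 184.0], 0.73)]
side carrier_gold [([302.0, 237.0], 0.86), ([284.0, 205.0], 0.46)]
side carrier_blue [([285.0, 208.0], 0.48), ([217.0, 184.0], 0.27)]
side carrier_white [([301.0, 218.0], 0.75)]
side case [([345.0, 322.0], 0.71), ([306.0, 222.0], 0.46)]
side canister [([256.0, 202.0], 0.76)]
side jar [([324.0, 246.0], 0.61)]
side fence [([337.0, 203.0], 0.7), ([331.0, 194.0], 0.44), ([212.0, 163.0], 0.4)]
side bridge [([318.0, 178.0], 0.94)]
side lens [([221.0, 187.0], 0.7), ([334.0, 192.0], 0.65)]
side microscope [([307.0, 224.0], 0.61)]
```

View pics/top0.png

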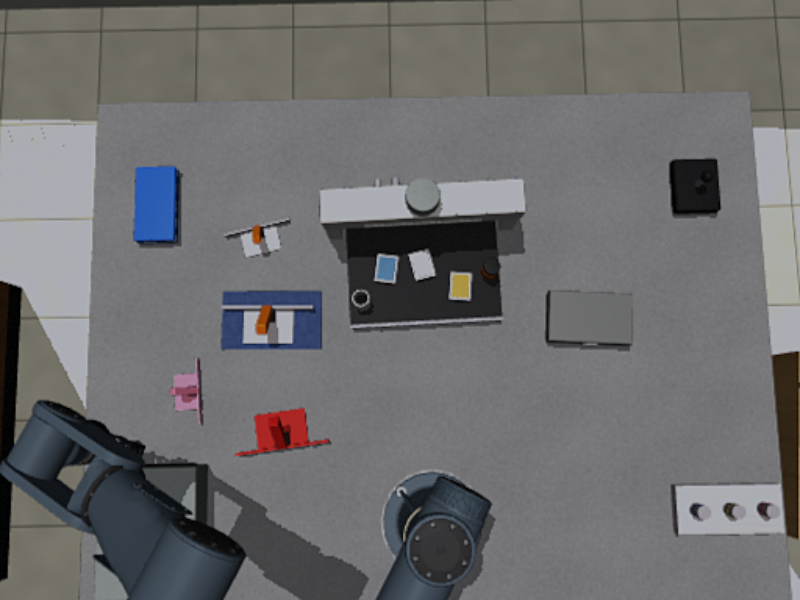

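View pics/side0.png

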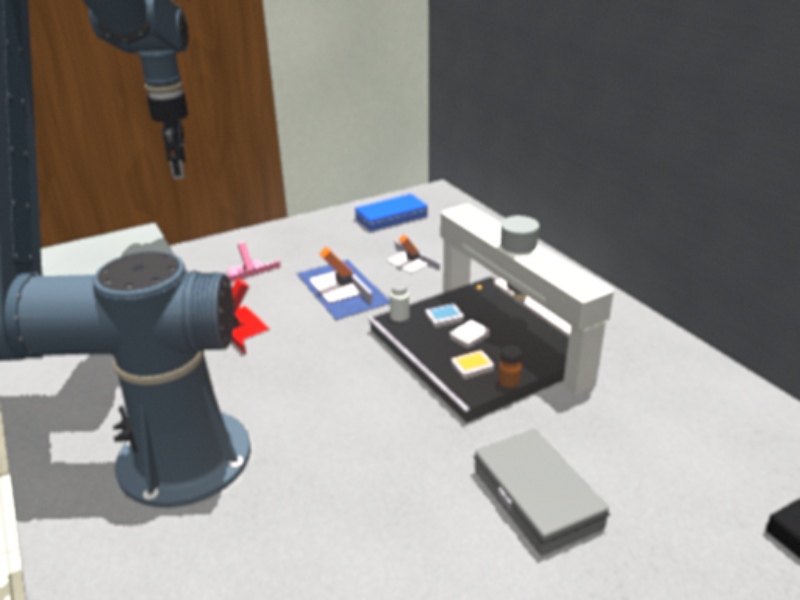

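```bash
python3 - <<'E'
from h import *
np.set_printoptions(precision=3,suppress=True)
a=cv2.imread("pics/t0.png"); cv2.imwrite("pics/c0.png",cv2.resize(a[110:240,135:345],(800,495),interpolation=cv2.INTER_CUBIC))
for l,p,z in [("stageNL",(225,209),.03),("stageNR",(321,205),.03),("stageFL",(222,145),.03),("stageFR",(318,141),.03),("bladeL",(143,195.5),.03),("bladeR",(200.5,196.5),.03),("matFL",(143,187),.004),("matFR",(206,187),.004),("matNL",(142,223),.004),("matNR",(206,223),.004),("gold",(294.5,183),.044),("blue",(247.5,172),.044),("white",(270,169),.044),("can",(231,191),.09),("jar",(314,173),.09),("bridgeL",(206,143),.135),("bridgeR",(336,135),.135)]:
    print(l,ray("top",p,z)[0])
K,Rm,t=model("wrist"); s=manip.sense(); T=R.from_quat(s["tool_rot"]).as_matrix()
print("wristcam in tool",T.T@(-Rm.T@t-s["tcp_pos"]),"\n",T.T@Rm.T,K, "\n",T)
E
```

```text
stageNL [0.414 0.164 0.03 ]
stageNR [ 0.422 -0.161  0.03 ]
stageFL [0.636 0.173 0.03 ]
stageFR [ 0.644 -0.158  0.03 ]
bladeL [0.465 0.443 0.03 ]
bladeR [0.458 0.247 0.03 ]
matFL [0.498 0.449 0.004]
matFR [0.495 0.231 0.004]
matNL [0.374 0.451 0.004]
matNR [0.37  0.231 0.004]
gold [ 0.497 -0.072  0.044]
blue [0.537 0.086 0.044]
white [0.546 0.01  0.044]
can [0.466 0.14  0.09 ]
jar [ 0.522 -0.133  0.09 ]
bridgeL [0.618 0.217 0.135]
bridgeR [ 0.637 -0.203  0.135]
wristcam in tool [ 0.077 -0.001 -0.069] 
 [[ 0.001 -0.954 -0.3  ]
 [ 1.     0.001  0.   ]
 [ 0.    -0.3    0.954]] [[285.517   0.    248.348]
 [  0.    285.517 190.525]
 [  0.      0.      1.   ]] 
 [[-0.951  0.308  0.   ]
 [ 0.308  0.951  0.   ]
 [ 0.     0.    -1.   ]]
```

View pics/c0.png

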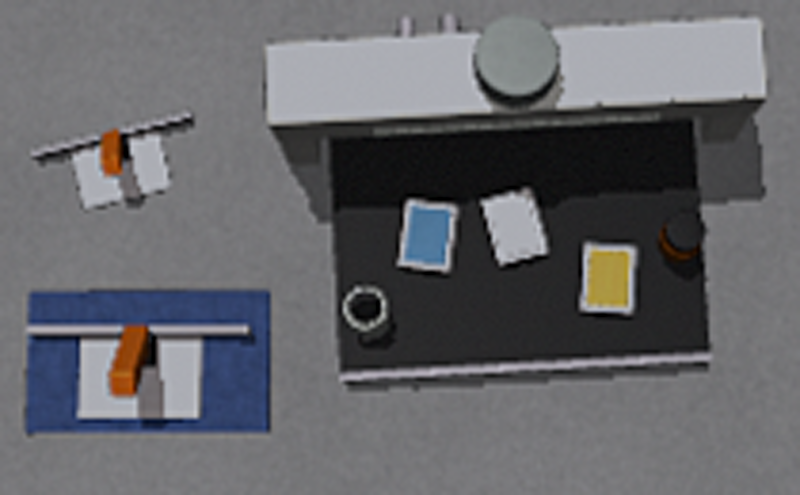

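The top crop shows two orange candidates in the 800 px view: a small one at crop (110,150), off the mat, and a larger one at crop (130,365), standing on the blue mat. The larger one is the straightedge meant. The pink and red ones are excluded. The bright strip along the stage's near edge needs checking. Next I'll plan the pre-grasp move.

```bash
cat >> h.py <<'E'
from scipy.linalg import logm, expm
LEAN=36.
def toolR(yaw,lean=LEAN):
    # tool z = forward-down at lean from vertical in heading yaw(deg); tool y = heading's y
    l=np.radians(lean); z=np.array([np.sin(l),0,-np.cos(l)]); y=np.array([0,1.,0]); x=np.cross(y,z)
    return R.from_euler("z",yaw,degrees=True).as_matrix()@np.c_[x,y,z]
def T4(Rm,p): T=np.eye(4);T[:3,:3]=Rm;T[:3,3]=p;return T
def now():
    s=manip.sense(); return T4(R.from_quat(s["tool_rot"]).as_matrix(),s["tcp_pos"])
def plan(target,n=None,start=None):
    A=now() if start is None else start; D=np.linalg.inv(A)@target
    ang=np.degrees(R.from_matrix(D[:3,:3]).magnitude()); d=np.linalg.norm(D[:3,3])*1000
    n=n or int(np.ceil(max(ang/6,d/36,1))); S=expm(np.real(logm(D))/n)
    print("rows",n,"linear",np.round(S[:3,3]*1000,1).tolist(),"rot",np.round(np.degrees(R.from_matrix(S[:3,:3]).as_rotvec()),2).tolist(),"total mm",round(d,1),"deg",round(ang,1))
def se_to_tcp(o,yaw,back=0,lean=LEAN,g=(-.0444,0,.0702)):
    """TCP pose for straightedge origin o, yaw deg"""
    Rt=toolR(yaw,lean); p=np.array(o)+R.from_euler("z",yaw,degrees=True).apply(g)-Rt[:,2]*(.054+back); return T4(Rt,p)
E
python3 - <<'E'
from h import *
T=se_to_tcp([.4645,.345,.004],-2,.12); print(T); plan(T)
E
```

```text
[[-0.80852416  0.0348995   0.58742719  0.31791472]
 [ 0.02823429  0.99939083 -0.02051341  0.35011887]
 [-0.58778525  0.         -0.80901699  0.21496896]
 [ 0.          0.          0.          1.        ]]
rows 9 linear [-15.8, -24.4, 14.6] rot [-0.56, -3.97, -1.71] total mm 289.0 deg 39.3
```

drive_tool(linear=[[-15.8, -24.4, 14.6], [-15.8, -24.4, 14.6], [-15.8, -24.4, 14.6], [-15.8, -24.4, 14.6], [-15.8, -24.4, 14.6], [-15.8, -24.4, 14.6], [-15.8, -24.4, 14.6], [-15.8, -24.4, 14.6], [-15.8, -24.4, 14.6], [0, 0, 0]], rot=[[-0.56, -3.97, -1.71], [-0.56, -3.97, -1.71], [-0.56, -3.97, -1.71], [-0.56, -3.97, -1.71], [-0.56, -3.97, -1.71], [-0.56, -3.97, -1.71], [-0.56, -3.97, -1.71], [-0.56, -3.97, -1.71], [-0.56, -3.97, -1.71], [0, 0, 0]], hand=[85, 85, 85, 85, 85, 85, 85, 85, 85, 85], force=100)

```text
t: 2.33
tcp_pos: [0.3099, 0.3697, 0.2197]
tool_rot: [0.026, 0.955, 0.0, 0.296]
force: [-0.9, -0.4, 0.0]
finger_gap: 0.999
```

```bash
python3 - <<'E'
from h import *
np.set_printoptions(precision=3,suppress=True)
print(now()); M=model("wrist"); a=snap("wrist","w1.png"); np.savez("w1.npz",K=M[0],R=M[1],t=M[2])
for l in ["straightedge","handle","foot","mat"]:
    print(l,[(np.round(d["at"],1).tolist(),round(d["score"],2)) for d in cams.spot_point(l,"wrist")[:3]])
# predicted corners
o=np.array([.4645,.345,.004]);Q=R.from_euler("z",-2,degrees=True)
P=[(0,0,0),(-.0444,0,.0702),(-.006,.1,.026),(-.006,-.1,.026),(-.08,.055,.005),(-.08,-.055,.005),(-.061,0,.093)]
px=proj("wrist",o+Q.apply(P),M); print(px)
b=a[:,:,::-1].copy()
for q in px: cv2.circle(b,tuple(int(v) for v in np.round(q)),2,(0,255,0),-1)
cv2.imwrite("pics/w1a.png",cv2.resize(b,(800,600)))
E
```

```text
[[-0.823  0.049  0.566  0.31 ]
 [ 0.05   0.999 -0.015  0.37 ]
 [-0.566  0.016 -0.825  0.22 ]
 [ 0.     0.     0.     1.   ]]
straightedge [([258.9, 241.3], 0.62)]
handle [([232.1, 201.1], 0.95), ([257.2, 260.5], 0.73), ([25.9, 227.0], 0.21)]
foot [([254.9, 233.4], 0.94), ([229.8, 148.4], 0.64)]
mat []
[[231.88  173.729]
 [227.613 198.601]
 [319.049 185.527]
 [143.25  189.265]
 [283.131 122.179]
 [170.765 124.593]
 [225.435 208.685]]
```

View pics/w1a.png

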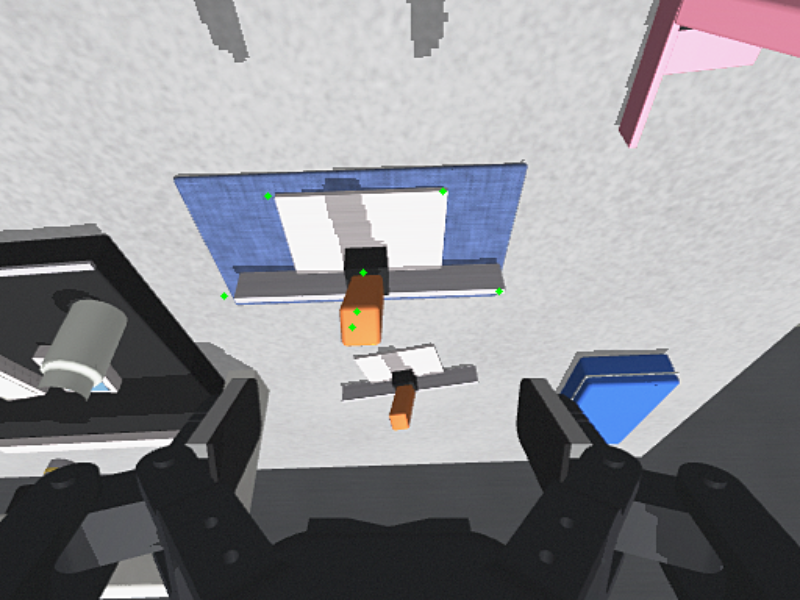

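```bash
python3 - <<'E'
from h import *
from scipy.optimize import least_squares
np.set_printoptions(precision=4,suppress=True)
f=np.load("w1.npz");M=(f["K"],f["R"],f["t"])
P=np.array([(-.08,.055,.005),(-.08,-.055,.005),(-.006,.1,.026),(-.006,-.1,.026)])
px=np.array([(447,189),(275,196),(505,288.5),(235,297)])*.64
def r(v): return (proj("",np.array([v[0],v[1],.004])+R.from_euler("z",v[2]).apply(P),M)-px).ravel()
s=least_squares(r,[.4645,.345,-.03]);print(s.x[:2],np.degrees(s.x[2]),s.fun)
tip=proj("",np.array([s.x[0],s.x[1],.004])+R.from_euler("z",s.x[2]).apply([(-.0707,0,.086),(-.0513,0,.1)]),M)/.64;print("handle top end back/front",tip)
# mat corners
m=ray("",np.array([(176,178),(526,164),(234,303),(500,295)])*.64,.004,M);print(m)
o=[s.x[0],s.x[1],.004];y=np.degrees(s.x[2])
plan(se_to_tcp(o,y,.045)); plan(se_to_tcp(o,y,0)); plan(se_to_tcp(o,y,0),start=se_to_tcp(o,y,.045))
E
```

```text
[0.4651 0.3508] -0.6539666782115534 [ 1.1226  0.4181 -0.8407  0.46    1.1347 -0.3022 -1.4601  0.5702]
handle top end back/front [[359.1175 305.1365]
 [361.644  346.965 ]]
[[0.3705 0.2389 0.004 ]
 [0.3732 0.4532 0.004 ]
 [0.497  0.234  0.004 ]
 [0.5016 0.4565 0.004 ]]
rows 3 linear [-1.7, -7.1, 28.4] rot [-0.03, -0.49, -0.82] total mm 88.0 deg 2.9
rows 4 linear [-1.5, -5.3, 32.6] rot [-0.02, -0.36, -0.62] total mm 132.1 deg 2.9
rows 2 linear [-0.0, -0.0, 22.5] rot [0.0, -0.0, 0.0] total mm 45.0 deg 0.0
```

drive_tool(linear=[[-1.7, -7.1, 28.4], [-1.7, -7.1, 28.4], [-1.7, -7.1, 28.4], [0, 0, 0]], rot=[[0, -0.5, -0.8], [0, -0.5, -0.8], [0, -0.5, -0.8], [0, 0, 0]], hand=[70, 60, 50, 50])

```text
t: 2.92
tcp_pos: [0.368, 0.3737, 0.1744]
tool_rot: [0.01, 0.954, -0.006, 0.298]
force: [0.5, -0.1, 0.7]
finger_gap: 0.585
```

```bash
python3 - <<'E'
from h import *
T=se_to_tcp([.4651,.3508,.004],-.65,0);plan(T);plan(T,2)
E
```

```text
rows 2 linear [7.5, -10.7, 29.3] rot [-0.33, -0.63, -0.17] total mm 64.2 deg 1.5
rows 2 linear [7.5, -10.7, 29.3] rot [-0.33, -0.63, -0.17] total mm 64.2 deg 1.5
```

drive_tool(linear=[[0, -10, 0], [0, 0, 0]], rot=[[0, 0, 0], [0, 0, 0]], hand=[50, 50])

```text
t: 3.08
tcp_pos: [0.3687, 0.367, 0.1773]
tool_rot: [0.011, 0.955, -0.007, 0.297]
force: [-0.9, -0.3, 0.3]
finger_gap: 0.585
```

```bash
python3 - <<'E'
from h import *
s=manip.sense();print(s["qd"].round(4),s["q"].round(3));print(now().round(4))
T=se_to_tcp([.4651,.3508,.004],-.65,0);plan(T)
E
```

```text
[ 0.0301  0.0055 -0.0226  0.0172 -0.0265  0.003 ] [ 0.741  0.603  2.019 -1.428  0.412  0.51 ]
[[-0.8236  0.0241  0.5667  0.3687]
 [ 0.016   0.9997 -0.0193  0.367 ]
 [-0.567  -0.0068 -0.8237  0.1773]
 [ 0.      0.      0.      1.    ]]
rows 2 linear [8.6, -7.3, 30.3] rot [-0.37, -0.73, -0.19] total mm 64.6 deg 1.7
```

Joint 4 sits at its lower limit (-1.428), so this tool lean is blocked here. I'll back off, straighten the tool a little and log joint data to fit a kinematic model.

drive_tool(linear=[[0, 0, -30], [0, 0, -30], [0, 0, 0]], rot=[[0, 6, 0], [0, 6, 0], [0, 0, 0]], hand=[50, 50, 50])

```text
t: 3.33
tcp_pos: [0.3557, 0.364, 0.1993]
tool_rot: [0.014, 0.965, -0.015, 0.26]
force: [-0.1, 0.6, 0.9]
finger_gap: 0.586
```

```bash
cat > log.py <<'E'
from h import *; import json
s=manip.sense(); open("log.jsonl","a").write(json.dumps([s["t"],s["q"].tolist(),s["tcp_pos"].tolist(),s["tool_rot"].tolist()])+"\n"); print(s["q"].round(3))
E
python3 log.py
```

```text
[ 0.739  0.536  1.997 -1.05   0.434  0.132]
```

drive_tool(linear=[[-15, -25, 0], [-15, -25, 0], [-15, -25, 0], [0, 0, 0]], rot=[[0, 0, 0], [0, 0, 0], [0, 0, 0], [0, 0, 0]], hand=[50, 50, 50, 50])

```text
t: 3.67
tcp_pos: [0.3903, 0.2891, 0.2268]
tool_rot: [0.01, 0.964, -0.011, 0.264]
force: [-1.2, -0.6, 0.3]
finger_gap: 0.584
```

```bash
python3 log.py; cat > fk.py <<'E'
from h import *; import json
from scipy.optimize import least_squares
D=[[0.1,[1.07950669,.528394930,1.43379336,-2.5e-5,1.18142101,-.178508388],[.19205054,.59421855,.30301189],[1.55749071e-01,9.87796138e-01,-9.56144295e-04,-3.20370279e-04]],
[3.08,[.741,.603,2.019,-1.428,.412,.51],[.3687,.367,.1773],[.011,.955,-.007,.297]]]+[json.loads(l) for l in open("log.jsonl")]
rz=lambda a:R.from_euler("z",a).as_matrix(); ry=lambda a:R.from_euler("y",a).as_matrix()
def fk(q,p):
    h,a1,L2,e,L3,lat,Dt=p; A=rz(q[0]); B=A@ry(q[1]);C=B@ry(q[2]); E=C@rz(q[3])@ry(q[4])
    pos=A@[a1,lat,h]+B@[0,0,L2]+C@[e,0,L3]+E@[0,0,Dt]
    return E@rz(q[5]),pos
def fit():
    r=lambda p:np.concatenate([(fk(d[1],p)[1]-d[2])*1000 for d in D]+[(p-p0)*3])
    p0=np.array([.35,0,.4,0,.4,.11,.15]); s=least_squares(r,p0); return s.x,s.fun
if __name__=="__main__":
    np.set_printoptions(precision=4,suppress=True); p,f=fit();print(p,f.round(1))
    for d in D: print((fk(d[1],p)[0].T@R.from_quat(d[3]).as_matrix()).round(3).tolist())
E
python3 fk.py
```

```text
[ 0.54   0.446  2.075 -1.069  0.331 -0.032]
[ 0.275  -0.      0.5878  0.1143  0.3919  0.111   0.2245] [-0.   0.  -0.  -0.1  0.1 -0.   0.1 -0.1  0.   0.1 -0.1  0.  -0.2 -0.
  0.6  0.3 -0.   0.   0.2]
[[0.0, -1.0, 0.0], [1.0, 0.0, -0.0], [0.0, 0.0, 1.0]]
[[-0.002, -1.0, 0.001], [1.0, -0.002, -0.0], [0.0, 0.001, 1.0]]
[[0.0, -1.0, -0.0], [1.0, 0.0, 0.0], [-0.0, -0.0, 1.0]]
[[0.0, -1.0, -0.0], [1.0, 0.0, 0.0], [-0.0, -0.0, 1.0]]
```

```bash
cat > ik.py <<'E'
from fk import *
p,_=fit(); Cz=np.array([[0,-1,0],[1,0,0],[0,0,1.]])
lo=np.array([-3.08,-.75,.22,-1.43,0,-2.85]);hi=np.array([3.08,2.2,2.44,4.57,2.65,2.85])
def ik(T,q0):
    def r(q):
        Rm,x=fk(q,p); return np.r_[(x-T[:3,3])*10,R.from_matrix((Rm@Cz).T@T[:3,:3]).as_rotvec()]
    s=least_squares(r,np.clip(q0,lo-.5,hi+.5)); return s.x,np.abs(s.fun).max()
yawM=1.4; Om=np.array([.568,.005,0])
def mic(v): return Om+R.from_euler("z",yawM,degrees=True).apply(v)
E
python3 - <<'E'
from ik import *
np.set_printoptions(precision=2,suppress=True)
P=[("mat",[.4651,.3508,.004],-.65),("matup",[.4651,.3508,.13],-.65),("mid",[.45,.18,.13],0),("behind",mic([-.118,.003,.032]),yawM),("behindup",mic([-.118,.003,.13]),yawM),("end",mic([.07,.003,.032]),yawM)]
for lean in (16,22,28,33,36,42,48,54):
  for br,q4 in (("A",-.8),("B",3.6)):
    out=[];q=[.6,.5,2.,q4,.5,0 if br=="A" else -2.5]
    for n,o,y in P:
        T=se_to_tcp(o,y,0,lean); best=None
        for g in (T,T@T4(rz(np.pi),[0,0,0])):
            qq,e=ik(g,q)
            qq[5]=(qq[5]+np.pi)%(2*np.pi)-np.pi
            v=np.maximum(lo-qq,qq-hi).max()
            if e<1e-3 and (best is None or v<best[1]): best=(qq,v)
        out.append((n,None if best is None else (best[0][3:].round(2).tolist(),round(best[1],2))))
    print(lean,br,out)
E
```

```text
16 A [('mat', ([-0.44, 0.36, -0.59], np.float64(-0.36))), ('matup', ([-0.25, 0.66, -0.81], np.float64(-0.62))), ('mid', ([-0.12, 0.47, -1.27], np.float64(-0.35))), ('behind', ([-1.92, -0.1, 3.14], np.float64(0.49))), ('behindup', ([0.23, 0.44, 1.01], np.float64(-0.24))), ('end', ([0.16, 0.41, -1.94], np.float64(-0.41)))]
16 B [('mat', ([-0.44, 0.36, -0.59], np.float64(-0.36))), ('matup', ([2.89, -0.66, 2.33], np.float64(0.66))), ('mid', ([-0.12, 0.47, -1.27], np.float64(-0.35))), ('behind', ([1.22, 0.1, -0.0], np.float64(-0.1))), ('behindup', ([0.23, 0.44, -2.13], np.float64(-0.24))), ('end', ([0.16, 0.41, -1.94], np.float64(-0.41)))]
22 A [('mat', ([-0.88, 0.28, -0.14], np.float64(-0.28))), ('matup', ([-0.43, 0.55, -0.62], np.float64(-0.55))), ('mid', ([-0.27, 0.31, -1.12], np.float64(-0.28))), ('behind', ([-0.69, -0.23, -1.26], np.float64(0.23))), ('behindup', ([0.52, 0.3, 0.7], np.float64(-0.17))), ('end', ([0.38, 0.24, 0.98], np.float64(-0.24)))]
22 B [('mat', ([5.41, 0.28, -0.14], np.float64(0.84))), ('matup', ([2.72, -0.55, 2.52], np.float64(0.55))), ('mid', ([2.88, -0.31, 2.03
[... 3093 characters left out ...]
8, 0.56, -2.3], np.float64(-0.09))), ('mid', ([3.53, 0.65, -1.67], np.float64(0.01))), ('behind', None), ('behindup', ([2.59, 0.96, -1.68], np.float64(0.24))), ('end', ([2.77, 0.67, -1.48], np.float64(-0.26)))]
54 A [('mat', ([-2.28, 0.87, 1.47], np.float64(0.85))), ('matup', ([-1.98, 0.69, 1.06], np.float64(0.55))), ('mid', ([0.34, -0.92, 1.56], np.float64(0.92))), ('behind', None), ('behindup', None), ('end', ([-0.34, -0.88, 1.6], np.float64(0.88)))]
54 B [('mat', ([4.0, 0.87, -1.67], np.float64(-0.31))), ('matup', ([4.3, 0.69, -2.08], np.float64(-0.27))), ('mid', ([3.48, 0.92, -1.58], np.float64(0.07))), ('behind', None), ('behindup', None), ('end', ([2.8, 0.88, 1.6], np.float64(-0.21)))]
```

```bash
cat >> ik.py <<'E'
def sol(T,q0=None):
    best=None
    for q4 in ([q0[3]] if q0 is not None else [-1.2,-.4,.4,1.2,2,2.8,3.6,4.4]):
        q=np.array([np.arctan2(T[1,3],T[0,3])-.2,.4,2.1,q4,.4,0.]) if q0 is None else q0
        qq,e=ik(T,q); qq=qq.copy()
        if qq[4]<0: qq[4]*=-1;qq[3]+=np.pi;qq[5]+=np.pi
        qq[3]=(qq[3]+1.57)%(2*np.pi)-1.57; qq[5]=(qq[5]+np.pi)%(2*np.pi)-np.pi
        v=np.maximum(lo-qq,qq-hi).max()
        if e<1e-3 and (best is None or v<best[1]): best=(qq.round(2).tolist(),round(float(v),3))
    return best
E
python3 - <<'E'
from ik import *
for lean in (24,26,28,30,33):
  for n,o,y in [("mat",[.4651,.3508,.004],-.65),("back",[.4706,.3456,.006],-1)]+[(f"x{x}",mic([x,.003,.032]),yawM) for x in (-.118,-.112,-.106,-.05,.0,.07)]:
    print(lean,n,sol(se_to_tcp(o,y,0,lean)))
v=T4(toolR(0,26),[.37,.06,.32]); print(sol(v)); plan(v)
E
```

```text
24 mat ([0.61, 0.69, 1.97, -1.06, 0.28, 0.06], -0.276)
24 back ([0.6, 0.68, 1.97, -1.05, 0.28, 0.03], -0.275)
24 x-0.118 ([-0.39, 0.6, 2.41, 2.56, 0.3, 1.75], -0.031)
24 x-0.112 ([-0.38, 0.6, 2.39, 2.54, 0.28, 1.79], -0.048)
24 x-0.106 ([-0.37, 0.59, 2.38, 2.51, 0.27, 1.82], -0.064)
24 x-0.05 ([-0.31, 0.59, 2.23, 2.07, 0.15, 2.34], -0.15)
24 x0.0 ([-0.26, 0.6, 2.1, 1.28, 0.12, -3.11], 0.262)
24 x0.07 ([-0.22, 0.64, 1.93, 0.53, 0.2, -2.32], -0.195)
26 mat ([0.63, 0.7, 1.99, -1.26, 0.28, 0.26], -0.172)
26 back ([0.61, 0.69, 1.98, -1.24, 0.28, 0.24], -0.188)
26 x-0.118 ([-0.4, 0.62, 2.44, 2.64, 0.38, 1.66], -0.003)
26 x-0.112 ([-0.39, 0.62, 2.42, 2.62, 0.36, 1.69], -0.02)
26 x-0.106 ([-0.38, 0.61, 2.4, 2.6, 0.34, 1.72], -0.037)
26 x-0.05 ([-0.31, 0.6, 2.25, 2.33, 0.2, 2.06], -0.187)
26 x0.0 ([-0.27, 0.61, 2.13, 1.79, 0.13, 2.65], -0.131)
26 x0.07 ([-0.23, 0.64, 1.95, 0.79, 0.15, -2.58], -0.153)
28 mat ([0.64, 0.7, 2.0, -1.44, 0.29, 0.46], 0.014)
28 back ([0.62, 0.7, 2.0, -1.43, 0.29, 0.44], 0.001)
28 x-0.118 ([-0.41, 0.65, 2.47, 2.68, 0.47, 1.59], 0.026)
28 x-0.112 ([-0.4, 0.64, 2.45, 2
[... 583 characters left out ...]
.137)
30 x0.0 ([-0.28, 0.63, 2.17, 2.38, 0.22, 2.05], -0.222)
30 x0.07 ([-0.24, 0.65, 2.0, 1.7, 0.13, 2.79], -0.062)
33 mat ([0.67, 0.73, 2.03, 4.47, 0.36, 0.85], -0.097)
33 back ([0.65, 0.72, 2.03, 4.48, 0.35, 0.84], -0.093)
33 x-0.118 ([-0.45, 0.75, 2.54, 2.75, 0.71, 1.47], 0.103)
33 x-0.112 ([-0.44, 0.73, 2.52, 2.74, 0.68, 1.49], 0.083)
33 x-0.106 ([-0.43, 0.72, 2.5, 2.74, 0.65, 1.51], 0.063)
33 x-0.05 ([-0.35, 0.66, 2.34, 2.67, 0.45, 1.69], -0.099)
33 x0.0 ([-0.29, 0.65, 2.21, 2.56, 0.32, 1.86], -0.231)
33 x0.07 ([-0.24, 0.66, 2.03, 2.23, 0.18, 2.25], -0.183)
([-0.19, 0.05, 2.22, 0.2, 0.43, -1.93], -0.218)
rows 7 linear [-4.1, -32.9, -12.6] rot [-0.22, 0.66, -0.12] total mm 248.1 deg 4.9
```

drive_tool(linear=[[-4, -33, -13], [-4, -33, -13], [-4, -33, -13], [-4, -33, -13], [-4, -33, -13], [-4, -33, -13], [-4, -33, -13], [0, 0, 0]], rot=[[0, 0.6, 0], [0, 0.6, 0], [0, 0.6, 0], [0, 0.6, 0], [0, 0.6, 0], [0, 0.6, 0], [0, 0.6, 0], [0, 0, 0]], hand=[50, 50, 50, 50, 50, 50, 50, 50])

```text
t: 4.33
tcp_pos: [0.37, 0.1252, 0.296]
tool_rot: [0.009, 0.972, -0.014, 0.236]
force: [0.1, 0.1, 0.3]
finger_gap: 0.58
```

```bash
python3 log.py; python3 - <<'E'
from h import *
M=model("wrist"); a=snap("wrist","w2.png"); np.savez("w2.npz",K=M[0],R=M[1],t=M[2])
cv2.imwrite("pics/w2a.png",cv2.resize(a,(800,600),interpolation=cv2.INTER_CUBIC)[:,:,::-1])
for l in ["carrier_gold","carrier_blue","carrier_white","canister","jar","fence","bridge"]:
    print(l,[((np.array(d["at"])/.64).round().tolist(),round(d["score"],2)) for d in cams.spot_point(l,"wrist")[:2]])
E
```

```text
[ 0.078  0.147  2.225 -0.228  0.303 -1.271]
carrier_gold [([162.0, 244.0], 0.72)]
carrier_blue [([362.0, 282.0], 0.77)]
carrier_white [([272.0, 288.0], 0.75), ([304.0, 390.0], 0.66)]
canister [([425.0, 215.0], 0.67), ([305.0, 388.0], 0.51)]
jar [([113.0, 281.0], 0.9)]
fence [([307.0, 386.0], 0.83)]
bridge []
```

View pics/w2a.png

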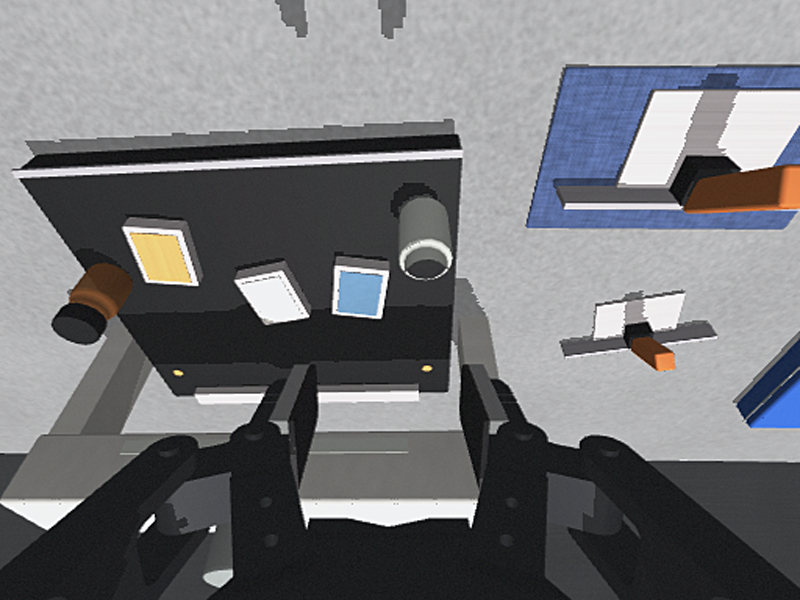

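```bash
python3 - <<'E'
from h import *
from scipy.optimize import least_squares
np.set_printoptions(precision=4,suppress=True)
f=np.load("w2.npz");M=(f["K"],f["R"],f["t"])
P=np.array([(-.15,-.165,.03),(-.15,.165,.03),(.15,.165,.03),(.13,.13,.03),(.13,-.13,.03)])
px=np.array([(14,170),(462,150),(448,391),(420,387),(194,392)])*.64
def r(v): return (proj("",np.array([v[0],v[1],0])+R.from_euler("z",v[2]).apply(P),M)-px).ravel()
s=least_squares(r,[.568,.005,.0]);v=s.x;print(v[:2],np.degrees(v[2]),s.fun)
def tom(px,z): return R.from_euler("z",-v[2]).apply(ray("",np.array(px)*.64,z,M)-[v[0],v[1],0])
for n,p in dict(gold=[(123,230),(183,235),(202,285),(143,276)],blue=[(337,264),(389,268),(384,318),(332,313)],white=[(236,279),(281,272),(310,317),(268,325)]).items():
    q=tom(p,.044);e=q[3]-q[0];print(n,q[:,:2].tolist(),"c",q.mean(0)[:2],"len",np.linalg.norm(e),np.linalg.norm(q[1]-q[0]))
print("gold near bottom",tom([(126,217),(184,222)],.03)); print("can base",tom([(400,195),(425,200)],.03),"can top",tom([(426,260)],.098),"jar top",tom([(78,323)],.095))
E
```

```text
[0.572  0.0103] 2.144033683148473 [-1.0928  1.3532  0.7386  0.7801  0.2777  1.1761 -1.1914 -2.2532  1.4657
 -3.2067]
gold [[-0.10482766025863614, -0.09617008699921634], [-0.0980148688826282, -0.05080749128948251], [-0.04451396599628913, -0.055009672690163214], [-0.056933682194573856, -0.10224813855506125]] c [-0.0761 -0.0761] len 0.04827810938216604 0.04587133326880493
blue [[-0.06338390940743309, 0.0657835385696592], [-0.05728408993864737, 0.10820909374961381], [0.0033882358152426224, 0.0999675118129892], [-0.005080594540453313, 0.052843228013184425]] c [-0.0306  0.0817] len 0.05972209107002364 0.04286181902205214
white [[-0.05027544393911608, -0.023086349308168733], [-0.0565930446556552, 0.017443934921263768], [-0.0004588496888559044, 0.031601310893300205], [0.00916557268120543, -0.010412790607373056]] c [-0.0245  0.0039] len 0.06077708077063139 0.04101970280892099
gold near bottom [[-0.1074 -0.0989  0.03  ]
 [-0.1006 -0.054   0.03  ]]
can base [[-0.1172  0.1198  0.03  ]
 [-0.112   0.1385  0.03  ]] can top [[-0.11    0.1367  0.098 ]] jar top [[-0.0549 -0.1339  0.095 ]]
```

```bash
cat >> ik.py <<'E'
yawM=1.9; Om=np.array([.571,.008,0])
SE=[.4651,.3508,.004];SY=-.65
def pose(q): Rm,x=fk(q,p); return T4(Rm@Cz,x)
E
python3 - <<'E'
from ik import *
for dx,dz,lean in [(-.05,0,33),(-.05,0,34),(-.06,.02,36),(-.07,.04,40),(-.07,.06,42),(-.07,.08,45),(-.05,.08,48)]:
    T=se_to_tcp(SE,SY,0,lean);T[0,3]+=dx;T[2,3]+=dz; b=sol(T); print(dx,dz,lean,b,T[:3,3].round(3))
    if b and b[1]<.02:
        q=np.array(b[0]); 
        tip=[(pose([*q[:3],a,*q[4:]])@[0,0,.0726,1])[:3].round(3).tolist() for a in (-.2,.8,1.8,2.8,3.8)]; print("  tips",tip)
E
```

```text
-0.05 0 33 ([0.74, 0.72, 2.11, 4.4, 0.4, 1.0], -0.167) [0.341 0.352 0.119]
  tips [[0.218, 0.318, 0.014], [0.169, 0.417, 0.024], [0.224, 0.508, 0.056], [0.332, 0.506, 0.082], [0.394, 0.414, 0.076]]
-0.05 0 34 ([0.75, 0.73, 2.11, 4.36, 0.42, 1.05], -0.208) [0.341 0.352 0.119]
  tips [[0.209, 0.313, 0.011], [0.157, 0.417, 0.021], [0.214, 0.513, 0.054], [0.328, 0.512, 0.08], [0.393, 0.416, 0.074]]
-0.06 0.02 36 ([0.78, 0.69, 2.13, 4.39, 0.46, 1.04], -0.176) [0.329 0.352 0.138]
  tips [[0.19, 0.307, 0.027], [0.13, 0.418, 0.039], [0.189, 0.523, 0.077], [0.311, 0.526, 0.107], [0.386, 0.424, 0.101]]
-0.07 0.04 40 ([0.83, 0.67, 2.16, 4.37, 0.53, 1.1], -0.201) [0.316 0.352 0.156]
  tips [[0.153, 0.287, 0.039], [0.078, 0.41, 0.052], [0.139, 0.533, 0.094], [0.279, 0.544, 0.127], [0.369, 0.432, 0.12]]
-0.07 0.06 42 ([0.85, 0.63, 2.16, 4.41, 0.56, 1.07], -0.163) [0.315 0.352 0.174]
  tips [[0.148, 0.29, 0.053], [0.067, 0.417, 0.068], [0.127, 0.546, 0.119], [0.273, 0.559, 0.158], [0.37, 0.444, 0.149]]
-0.07 0.08 45 ([0.87, 0.61, 2.17, 4.42, 0.61, 1.06], -0.154) [0.313 0.352 0.192]
  tips [[0.134, 0.278, 0.063], [0.043, 0.413, 0.08], [0.105, 0.554, 0.136], [0.261, 0.57, 0.179], [0.369, 0.448, 0.17]]
-0.05 0.08 48 ([0.85, 0.64, 2.16, 4.32, 0.65, 1.14], -0.247) [0.331 0.352 0.19 ]
  tips [[0.133, 0.266, 0.057], [0.041, 0.411, 0.074], [0.11, 0.559, 0.13], [0.276, 0.574, 0.173], [0.387, 0.442, 0.164]]
```

```bash
python3 - <<'E'
from ik import *
q=manip.sense()["q"].copy(); A=pose(q); print(np.abs(A-now()).max())
for a in (-.2,.8,1.8,2.8,3.8,4.3): print(a,(pose([*q[:3],a,*q[4:]])@[0,0,.0726,1])[:3].round(3))
n=40; q1=q.copy(); q1[3]=4.3; S=np.linalg.inv(A)@pose([*q[:3],q[3]+(4.3-q[3])/n,*q[4:]])
print("q4 row x",n,(S[:3,3]*1000).round(2),np.degrees(R.from_matrix(S[:3,:3]).as_rotvec()).round(2))
q2=q1.copy()
T=se_to_tcp(SE,SY,0,45);T[0,3]-=.07;T[2,3]+=.08; qt=np.array(sol(T)[0]); q2[5]=qt[5]; print("q6 turn deg",np.degrees(q2[5]-q1[5]))
plan(T,start=pose(q2)); B=pose(q2); Dm=logm(np.linalg.inv(B)@T); qq=q2
for k in np.linspace(.1,1,10):
    qq,e=ik(B@np.real(expm(Dm*k)),qq); print(qq.round(2),round(e,4))
E
```

```text
1.5714800991772915e-05
-0.2 [0.403 0.128 0.23 ]
0.8 [0.414 0.21  0.247]
1.8 [0.471 0.238 0.303]
2.8 [0.521 0.185 0.347]
3.8 [0.518 0.101 0.338]
4.3 [0.496 0.072 0.314]
q4 row x 40 [ 1.85  7.32 -0.13] [-1.84  0.57  6.19]
q6 turn deg 133.43597963396988
rows 10 linear [28.6, 18.7, -1.9] rot [-0.93, 0.99, -3.31] total mm 337.2 deg 35.8
[0.18 0.19 2.22 4.31 0.35 1.06] 0.0
[0.27 0.24 2.22 4.32 0.4  1.06] 0.0
[0.35 0.28 2.22 4.33 0.44 1.07] 0.0
[0.44 0.33 2.22 4.34 0.48 1.07] 0.0
[0.51 0.38 2.21 4.35 0.51 1.07] 0.0
[0.59 0.42 2.2  4.36 0.54 1.07] 0.0
[0.66 0.47 2.2  4.37 0.56 1.07] 0.0
[0.73 0.52 2.19 4.39 0.58 1.07] 0.0
[0.8  0.56 2.18 4.4  0.6  1.07] 0.0
[0.87 0.61 2.17 4.42 0.61 1.06] 0.0
```

drive_tool(linear=[[1.85, 7.3, -0.1], [1.85, 7.3, -0.1], [1.85, 7.3, -0.1], [1.85, 7.3, -0.1], [1.85, 7.3, -0.1], [1.85, 7.3, -0.1], [1.85, 7.3, -0.1], [1.85, 7.3, -0.1], [1.85, 7.3, -0.1], [1.85, 7.3, -0.1], [1.85, 7.3, -0.1], [1.85, 7.3, -0.1], [1.85, 7.3, -0.1], [1.85, 7.3, -0.1], [1.85, 7.3, -0.1], [1.85, 7.3, -0.1], [1.85, 7.3, -0.1], [1.85, 7.3, -0.1], [1.85, 7.3, -0.1], [1.85, 7.3, -0.1]], rot=[[-1.85, 0.57, 6.2], [-1.85, 0.57, 6.2], [-1.85, 0.57, 6.2], [-1.85, 0.57, 6.2], [-1.85, 0.57, 6.2], [-1.85, 0.57, 6.2], [-1.85, 0.57, 6.2], [-1.85, 0.57, 6.2], [-1.85, 0.57, 6.2], [-1.85, 0.57, 6.2], [-1.85, 0.57, 6.2], [-1.85, 0.57, 6.2], [-1.85, 0.57, 6.2], [-1.85, 0.57, 6.2], [-1.85, 0.57, 6.2], [-1.85, 0.57, 6.2], [-1.85, 0.57, 6.2], [-1.85, 0.57, 6.2], [-1.85, 0.57, 6.2], [-1.85, 0.57, 6.2]], hand=[50, 50, 50, 50, 50, 50, 50, 50, 50, 50, 50, 50, 50, 50, 50, 50, 50, 50, 50, 50])

```text
t: 6.4
tcp_pos: [0.4327, 0.2158, 0.3533]
tool_rot: [0.804, 0.388, 0.449, 0.014]
force: [-0.6, 0.6, 0.3]
finger_gap: 0.58
```

```bash
python3 log.py; python3 - <<'E'
from ik import *
q=manip.sense()["q"].copy();T=se_to_tcp(SE,SY,0,45);T[0,3]-=.07;T[2,3]+=.08
g=np.array([.078,.147,2.225,4.3,.303,q[5]]); plan(pose(g))
n=18;S=np.linalg.inv(pose(q))@pose([*q[:3],q[3]+(4.3-q[3])/n,*q[4:]])
print((S[:3,3]*1000).round(2),np.degrees(R.from_matrix(S[:3,:3]).as_rotvec()).round(2))
E
```

```text
[ 0.115  0.176  2.225  2.172  0.295 -1.287]
rows 21 linear [2.6, 7.2, -0.4] rot [-1.7, 0.62, 5.6] total mm 132.0 deg 123.5
[ 1.73  7.49 -0.13] [-1.89  0.55  6.48]
```

drive_tool(linear=[[1.75, 7.5, -0.1], [1.75, 7.5, -0.1], [1.75, 7.5, -0.1], [1.75, 7.5, -0.1], [1.75, 7.5, -0.1], [1.75, 7.5, -0.1], [1.75, 7.5, -0.1], [1.75, 7.5, -0.1], [1.75, 7.5, -0.1], [1.75, 7.5, -0.1], [1.75, 7.5, -0.1], [1.75, 7.5, -0.1], [1.75, 7.5, -0.1], [1.75, 7.5, -0.1], [1.75, 7.5, -0.1], [1.75, 7.5, -0.1], [1.75, 7.5, -0.1]], rot=[[-1.9, 0.55, 6.5], [-1.9, 0.55, 6.5], [-1.9, 0.55, 6.5], [-1.9, 0.55, 6.5], [-1.9, 0.55, 6.5], [-1.9, 0.55, 6.5], [-1.9, 0.55, 6.5], [-1.9, 0.55, 6.5], [-1.9, 0.55, 6.5], [-1.9, 0.55, 6.5], [-1.9, 0.55, 6.5], [-1.9, 0.55, 6.5], [-1.9, 0.55, 6.5], [-1.9, 0.55, 6.5], [-1.9, 0.55, 6.5], [-1.9, 0.55, 6.5], [-1.9, 0.55, 6.5]], hand=[50, 50, 50, 50, 50, 50, 50, 50, 50, 50, 50, 50, 50, 50, 50, 50, 50])

```text
t: 7.82
tcp_pos: [0.4372, 0.1152, 0.3368]
tool_rot: [0.694, -0.585, 0.37, -0.198]
force: [-0.0, 0.3, 1.0]
finger_gap: 0.588
```

drive_tool(linear=[[0, 0, 0], [0, 0, 0], [0, 0, 0], [0, 0, 0], [0, 0, 0], [0, 0, 0], [0, 0, 0], [0, 0, 0], [0, 0, 0], [0, 0, 0], [0, 0, 0], [0, 0, 0], [0, 0, 0], [0, 0, 0], [0, 0, 0], [0, 0, 0], [0, 0, 0], [0, 0, 0], [0, 0, 0]], rot=[[0, 0, 7], [0, 0, 7], [0, 0, 7], [0, 0, 7], [0, 0, 7], [0, 0, 7], [0, 0, 7], [0, 0, 7], [0, 0, 7], [0, 0, 7], [0, 0, 7], [0, 0, 7], [0, 0, 7], [0, 0, 7], [0, 0, 7], [0, 0, 7], [0, 0, 7], [0, 0, 7], [0, 0, 7]], hand=[50, 50, 50, 50, 50, 50, 50, 50, 50, 50, 50, 50, 50, 50, 50, 50, 50, 50, 50])

```text
t: 9.4
tcp_pos: [0.4351, 0.1305, 0.3265]
tool_rot: [0.279, 0.869, 0.056, 0.404]
force: [0.0, 0.1, 0.8]
finger_gap: 0.586
```

```bash
python3 log.py; cat >> ik.py <<'E'
def check(T,n=8,start=None,q0=None):
    B=now() if start is None else start; q=manip.sense()["q"] if q0 is None else q0
    plan(T,start=B); Dm=logm(np.linalg.inv(B)@T); w=-9
    for k in np.linspace(1/n,1,n):
        q,e=ik(B@np.real(expm(Dm*k)),q); w=max(w,np.maximum(lo-q,q-hi).max())
    print(" end q",q.round(2),"err",round(e,4),"worst",round(w,3)); return T,q
E
python3 - <<'E'
from ik import *
T=se_to_tcp(SE,SY,0,45);T[0,3]-=.07;T[2,3]+=.08
T,q=check(T); T2=se_to_tcp(SE,SY,0,34);T2[0,3]-=.045;T2[2,3]+=.01; T2,q=check(T2,start=T,q0=q); check(se_to_tcp(SE,SY,0,33),start=T2,q0=q)
E
```

```text
[0.17  0.218 2.22  4.322 0.274 1.087]
rows 8 linear [30.7, 19.3, -1.8] rot [-0.74, 0.58, -4.01] total mm 286.3 deg 32.9
 end q [0.87 0.61 2.17 4.42 0.61 1.06] err 0.0 worst -0.154
rows 2 linear [9.1, 0.1, 34.6] rot [0.0, 5.5, 0.0] total mm 71.5 deg 11.0
 end q [0.74 0.7  2.1  4.42 0.41 0.98] err 0.0 worst -0.147
rows 2 linear [-16.4, 0.3, 16.7] rot [0.0, 0.5, 0.0] total mm 46.8 deg 1.0
 end q [0.67 0.73 2.04 4.47 0.36 0.85] err 0.0 worst -0.097
```

drive_tool(linear=[[30.7, 19.3, -1.8], [30.7, 19.3, -1.8], [30.7, 19.3, -1.8], [30.7, 19.3, -1.8], [30.7, 19.3, -1.8], [30.7, 19.3, -1.8], [30.7, 19.3, -1.8], [30.7, 19.3, -1.8], [0, 0, 0]], rot=[[-0.75, 0.6, -4], [-0.75, 0.6, -4], [-0.75, 0.6, -4], [-0.75, 0.6, -4], [-0.75, 0.6, -4], [-0.75, 0.6, -4], [-0.75, 0.6, -4], [-0.75, 0.6, -4], [0, 0, 0]], hand=[50, 50, 50, 50, 50, 50, 50, 50, 50])

```text
t: 10.15
tcp_pos: [0.3125, 0.3672, 0.1841]
tool_rot: [-0.005, 0.923, 0.001, 0.384]
force: [-0.6, -0.4, 0.7]
finger_gap: 0.583
```

```bash
python3 log.py; python3 - <<'E'
from ik import *
T2=se_to_tcp(SE,SY,0,34);T2[0,3]-=.045;T2[2,3]+=.01; T2,q=check(T2); check(se_to_tcp(SE,SY,0,33),start=T2,q0=q)
E
```

```text
[0.89  0.631 2.143 4.415 0.609 1.063]
rows 2 linear [6.4, -7.8, 31.5] rot [0.35, 5.56, 0.5] total mm 66.2 deg 11.2
 end q [0.74 0.7  2.1  4.42 0.41 0.98] err 0.0 worst -0.147
rows 2 linear [-16.4, 0.3, 16.7] rot [0.0, 0.5, 0.0] total mm 46.8 deg 1.0
 end q [0.67 0.73 2.04 4.47 0.36 0.85] err 0.0 worst -0.097
```

drive_tool(linear=[[6.4, -7.8, 31.5], [6.4, -7.8, 31.5], [0, 0, 0]], rot=[[0.35, 5.5, 0.5], [0.35, 5.5, 0.5], [0, 0, 0]], hand=[50, 50, 50])

```text
t: 10.4
tcp_pos: [0.3418, 0.3572, 0.1249]
tool_rot: [-0.002, 0.957, 0.001, 0.289]
force: [0.8, -0.4, 0.1]
finger_gap: 0.587
```

```bash
python3 log.py; python3 - <<'E'
from ik import *
check(se_to_tcp(SE,SY,0,33))
E
```

```text
[0.753 0.713 2.1   4.416 0.405 0.981]
rows 2 linear [-19.2, -2.8, 15.9] rot [0.26, 0.3, 0.35] total mm 50.1 deg 1.1
 end q [0.67 0.73 2.04 4.47 0.36 0.85] err 0.0 worst -0.097
```

drive_tool(linear=[[-19.2, -2.8, 15.9], [-19.2, -2.8, 15.9], [0, 0, 0]], rot=[[0.25, 0.3, 0.35], [0.25, 0.3, 0.35], [0, 0, 0]], hand=[50, 50, 50])

```text
t: 10.65
tcp_pos: [0.3923, 0.3511, 0.1183]
tool_rot: [0.006, 0.959, -0.002, 0.283]
force: [0.5, -0.0, 0.9]
finger_gap: 0.583
```

```bash
python3 - <<'E'
from ik import *
check(se_to_tcp(SE,SY,0,33)); a=snap("wrist","w3.png"); cv2.imwrite("pics/w3a.png",cv2.resize(a,(640,480))[:,:,::-1])
E
```

```text
rows 1 linear [0.2, 0.5, -1.6] rot [-0.07, -0.06, 0.01] total mm 1.7 deg 0.1
 end q [0.67 0.73 2.04 4.47 0.36 0.85] err 0.0 worst -0.097
```

View pics/w3a.png

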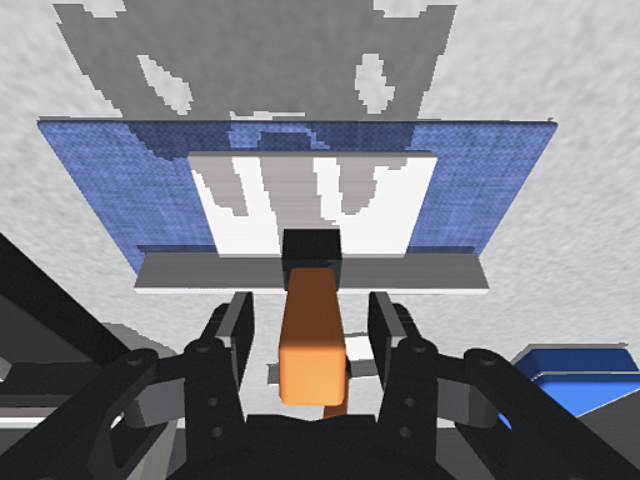

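The handle (640 px view, end at (312,375)) is centred between the two pads, and the straightedge stands on the mat. I'll close the gripper.

drive_tool(linear=[[0, 0, -1], [0, 0, 0], [0, 0, 0], [0, 0, 0], [0, 0, 0], [0, 0, 0]], rot=[[0, 0, 0], [0, 0, 0], [0, 0, 0], [0, 0, 0], [0, 0, 0], [0, 0, 0]], hand=[10, 10, 10, 10, 10, 10], force=110)

```text
t: 11.2
tcp_pos: [0.384, 0.3507, 0.1202]
tool_rot: [0.003, 0.96, -0.002, 0.281]
force: [0.9, 0.5, -1.3]
finger_gap: 0.244
```

```bash
cat log.py >/dev/null; python3 log.py; python3 - <<'E'
from ik import *
s=manip.sense();print(s["finger_gap"],s["force"],s["tcp_pos"])
# grip: SE in tool frame (SE upright on mat at z=.004)
M=model("wrist"); a=snap("wrist","w4.png"); np.savez("w4.npz",K=M[0],R=M[1],t=M[2],T=now())
P=np.array([(-.08,.055,.005),(-.08,-.055,.005),(-.006,.1,.026),(-.006,-.1,.026)])
from scipy.optimize import least_squares
px=np.array([(436,153),(188,154),(482,257),(142,257)])*.8  # from 640 view, blade rear face top guessed below
print(proj("",np.array(SE)+R.from_euler("z",SY,degrees=True).apply(P),M)/.8)
E
```

```text
[0.674 0.723 2.046 4.474 0.358 0.852]
0.24423824896128582 [ 0.8636286   0.51371809 -1.31335957] [0.38396911 0.35071696 0.12022001]
[[435.42758352 169.88969108]
 [193.52935239 168.7939403 ]
 [486.45928989 294.81510253]
 [139.3150722  293.51696768]]
```

```bash
python3 -c "
import cv2;a=cv2.imread('pics/w4.png');cv2.imwrite('pics/w4a.png',cv2.resize(a[80:330,80:430],(798,570),interpolation=cv2.INTER_CUBIC))"
```

```text
(no output)
```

View pics/w4a.png

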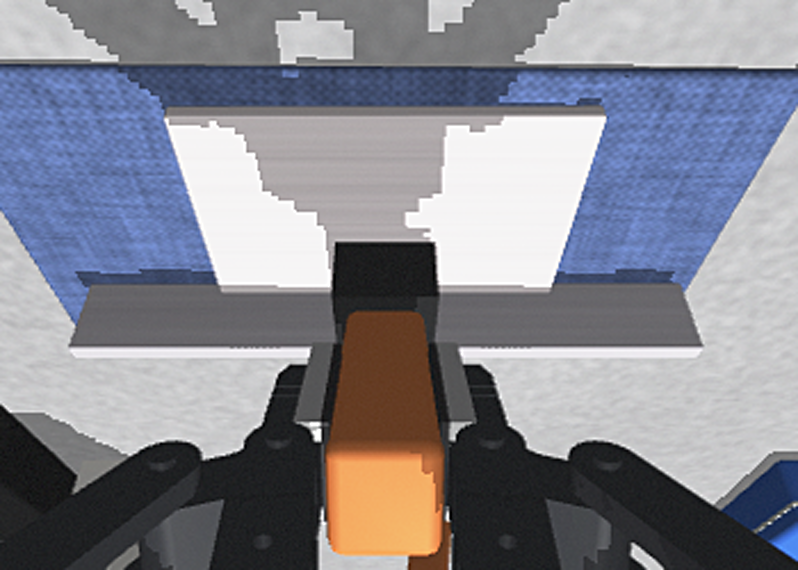

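```bash
python3 - <<'E'
from ik import *
np.set_printoptions(precision=4,suppress=True)
f=np.load("w4.npz");M=(f["K"],f["R"],f["t"]);T=f["T"]
P=np.array([(-.08,.055,.005),(-.08,-.055,.005),(-.006,.1,.026),(-.006,-.1,.026)])
px=np.array([(605,117),(165,118),(702,347),(70,347)])/2.28+80
def r(v): return (proj("",np.array([v[0],v[1],v[4]])+R.from_euler("zy",[v[2],v[3]]).apply(P),M)-px).ravel()
s=least_squares(r,[.46,.35,0,0,.004]);print(s.x,np.degrees(s.x[2:4]),s.fun)
r3=lambda v:r([v[0],v[1],v[2],0,.004]); s=least_squares(r3,[.46,.35,0]);v=s.x;print(v,np.degrees(v[2]),s.fun)
G=np.linalg.inv(T)@T4(rz(v[2]),[v[0],v[1],.004]); np.save("G.npy",G)
print(G); print("lean",np.degrees(np.arcsin(T[0,2])),"tool yaw",np.degrees(np.arctan2(-T[0,1],T[1,1])), "grip pt in SE",(np.linalg.inv(G)@[0,0,.054,1])[:3])
E
```

```text
[ 0.464   0.3498 -0.0032 -0.0024  0.0021] [-0.1824 -0.1385] [-0.0039  0.0464  0.0424 -0.014   0.011  -0.0963 -0.0597  0.0555]
[ 0.4626  0.3498 -0.0032] -0.18185523609308685 [ 1.4495  0.4173 -1.4278  0.3641  1.5611  1.221  -1.6079  1.3727]
[[-0.8421  0.0028 -0.5393 -0.0035]
 [ 0.0045  1.     -0.0018 -0.0001]
 [ 0.5393 -0.004  -0.8421  0.1403]
 [ 0.      0.      0.      1.    ]]
lean 32.63488089588819 tool yaw -0.43976194865629664 grip pt in SE [-0.0495  0.0004  0.0707]
```

```bash
cat >> ik.py <<'E'
import os
if os.path.exists("G.npy"): G=np.load("G.npy"); Gi=np.linalg.inv(G)
def sp(o,yaw,pitch=0): return T4(R.from_euler("ZY",[yaw,pitch],degrees=True).as_matrix(),o)@Gi
def se():
    T=now()@G; e=R.from_matrix(T[:3,:3]).as_euler("ZYX",degrees=True); m=R.from_euler("z",-yawM,degrees=True).apply(T[:3,3]-Om)
    s=manip.sense(); print("t",s["t"],"SE",T[:3,3].round(4),"mic",m.round(4),"ypr",e.round(2),"F",s["force"].round(1),"q",s["q"].round(2),"gap",round(s["finger_gap"],3))
E
python3 - <<'E'
from ik import *
se()
W=[("lift",[.458,.35,.06],0,-9),("up",[.452,.34,.14],0,-16),("mid",[.45,.2,.145],1,-9),("mid2",[.46,.1,.145],1,-3),("behindup",mic([-.116,.003,.11]),yawM,4),("behind",mic([-.116,.003,.034]),yawM,8),
("b2",mic([-.085,.003,.034]),yawM,5),("b3",mic([-.05,.003,.033]),yawM,0),("b4",mic([0,.003,.033]),yawM,0),("end",mic([.07,.003,.033]),yawM,0)]
B,q=now(),manip.sense()["q"]
for n,o,y,pt in W:
    print(n); T=sp(o,y,pt); T,q=check(T,6,B,q); B=T
E
```

```text
t 11.25 SE [0.4626 0.3498 0.004 ] mic [-0.097   0.3452  0.004 ] ypr [-0.18  0.    0.  ] F [-1.1 -0.9 -0.3] q [0.67 0.72 2.05 4.47 0.36 0.85] gap 0.244
lift
rows 2 linear [-3.2, -0.1, -23.6] rot [-0.07, -4.5, -0.05] total mm 47.6 deg 9.0
 end q [0.75 0.67 2.11 4.33 0.52 1.05] err 0.0 worst -0.131
up
rows 2 linear [-16.8, -5.1, -30.6] rot [-0.01, -3.5, 0.01] total mm 70.6 deg 7.0
 end q [0.8  0.53 2.16 4.39 0.61 0.98] err 0.0 worst -0.175
mid
rows 4 linear [-4.8, -35.4, -1.3] rot [-0.17, 1.75, -0.18] total mm 143.1 deg 7.1
 end q [0.37 0.38 2.37 3.81 0.38 1.2 ] err 0.0 worst -0.07
mid2
rows 3 linear [-7.1, -33.4, 1.9] rot [0.01, 2.0, -0.01] total mm 102.5 deg 6.0
 end q [-0.05  0.28  2.39  2.89  0.15  1.77] err 0.0 worst -0.046
behindup
rows 3 linear [2.6, -31.3, 8.5] rot [-0.15, 2.33, -0.26] total mm 97.6 deg 7.1
 end q [-0.4   0.33  2.37  1.66  0.2   2.67] err 0.0 worst -0.048
behind
rows 2 linear [12.7, 0.1, 33.6] rot [0.01, 2.0, -0.01] total mm 71.9 deg 4.0
 end q [-0.37  0.57  2.38  2.48  0.26  1.85] err 0.0 worst -0.057
b2
rows 1 linear [-20.8, 0.1, 13.3] rot [-0.01, -3.0, 0.01] total mm 24.7 deg 3.0
 end q [-0.35  0.59  2.35  2.55  0.31  1.8 ] err 0.0 worst -0.063
b3
rows 1 linear [-18.3, 0.1, 18.0] rot [-0.01, -5.0, 0.02] total mm 25.7 deg 5.0
 end q [-0.34  0.65  2.34  2.66  0.43  1.7 ] err 0.0 worst -0.09
b4
rows 2 linear [-21.1, 0.1, 13.5] rot [0.0, 0.0, 0.0] total mm 50.0 deg 0.0
 end q [-0.29  0.64  2.21  2.55  0.3   1.87] err 0.0 worst -0.121
end
rows 2 linear [-29.5, 0.2, 18.9] rot [0.0, 0.0, 0.0] total mm 70.0 deg 0.0
 end q [-0.24  0.66  2.03  2.2   0.17  2.28] err 0.0 worst -0.173
```

drive_tool(linear=[[-1.5, 0, -12], [-1.5, 0, -12], [-3, 0, -23], [-15, -5, -30], [-15, -5, -30], [0, 0, 0]], rot=[[0, -2, 0], [0, -2.5, 0], [0, -4.5, 0], [0, -3.5, 0], [0, -3.5, 0], [0, 0, 0]], hand=[10, 10, 10, 10, 10, 10])

```text
t: 11.75
tcp_pos: [0.3392, 0.3401, 0.2262]
tool_rot: [0.003, 0.911, -0.003, 0.413]
force: [0.4, -0.1, -2.7]
finger_gap: 0.247
```

```bash
python3 - <<'E'
from ik import *
se(); check(sp([.45,.2,.145],1,-9))
E
```

```text
t 11.75 SE [0.4471 0.3388 0.1366] mic [-0.1129  0.3347  0.1366] ypr [ -0.11 -16.2   -0.21] F [ 0.4 -0.1 -2.7] q [0.81 0.54 2.16 4.39 0.62 1.01] gap 0.247
rows 4 linear [-6.4, -35.3, -0.9] rot [-0.24, 1.8, -0.18] total mm 143.5 deg 7.3
 end q [0.37 0.38 2.37 3.81 0.38 1.2 ] err 0.0 worst -0.07
```

drive_tool(linear=[[-6.5, -35, -1], [-6.5, -35, -1], [-6.5, -35, -1], [-6.5, -35, -1], [-6, -33, 2], [-6, -33, 2], [-6, -33, 2], [0, 0, 0]], rot=[[-0.25, 1.8, -0.2], [-0.25, 1.8, -0.2], [-0.25, 1.8, -0.2], [-0.25, 1.8, -0.2], [0, 2, 0], [0, 2, 0], [0, 2, 0], [0, 0, 0]], hand=[10, 10, 10, 10, 10, 10, 10, 10])

```text
t: 12.42
tcp_pos: [0.3699, 0.1389, 0.2501]
tool_rot: [-0.016, 0.949, 0.011, 0.316]
force: [0.2, -0.5, -2.3]
finger_gap: 0.243
```

```bash
python3 - <<'E'
from ik import *
se(); check(sp(mic([-.116,.003,.125]),yawM,4))
E
```

```text
t 12.4167 SE [0.4568 0.1433 0.14  ] mic [-0.1097  0.139   0.14  ] ypr [ 2.37 -4.23  0.7 ] F [ 0.2 -0.5 -2.3] q [0.09 0.32 2.39 3.24 0.21 1.52] gap 0.243
rows 4 linear [-1.7, -33.5, 2.0] rot [0.22, 2.06, 0.01] total mm 134.3 deg 8.3
 end q [-0.4   0.28  2.35  1.3   0.21  3.03] err 0.0 worst 0.179
```

```bash
python3 - <<'E'
from ik import *
for pt in (-3,-1,1):
    for z in (.12,.13):
        for x in (-.112,-.118): print(pt,z,x); check(sp(mic([x,.003,z]),yawM,pt))
E
```

```text
-3 0.12 -0.112
rows 4 linear [2.6, -33.5, 3.5] rot [0.22, 0.31, 0.0] total mm 135.1 deg 1.5
 end q [-0.47  0.37  2.48  2.32  0.39  1.94] err 0.0 worst 0.038
-3 0.12 -0.118
rows 4 linear [3.8, -33.5, 2.6] rot [0.22, 0.31, 0.0] total mm 135.2 deg 1.5
 end q [-0.48  0.37  2.49  2.33  0.4   1.91] err 0.0 worst 0.054
-3 0.13 -0.112
rows 4 linear [1.1, -33.5, 1.5] rot [0.22, 0.31, 0.0] total mm 134.1 deg 1.5
 end q [-0.47  0.33  2.46  2.2   0.35  2.07] err 0.0 worst 0.022
-3 0.13 -0.118
rows 4 linear [2.3, -33.5, 0.6] rot [0.22, 0.31, 0.0] total mm 134.2 deg 1.5
 end q [-0.48  0.33  2.48  2.21  0.36  2.04] err 0.0 worst 0.038
-1 0.12 -0.112
rows 4 linear [1.3, -33.5, 3.5] rot [0.22, 0.81, 0.0] total mm 134.8 deg 3.3
 end q [-0.44  0.34  2.44  2.16  0.31  2.13] err 0.0 worst 0.001
-1 0.12 -0.118
rows 4 linear [2.5, -33.5, 2.6] rot [0.22, 0.81, 0.0] total mm 134.7 deg 3.3
 end q [-0.46  0.34  2.45  2.18  0.32  2.1 ] err 0.0 worst 0.015
-1 0.13 -0.112
rows 4 linear [-0.1, -33.5, 1.5] rot [0.22, 0.81, 0.0] total mm 134.0 deg 3.3
 end q [-0.44  0.3   2.42  2.    0.28  2.3 ] err 0.0 worst -0.01
-1 0.13 -0.118
rows 4 linear [1.1, -33.5, 0.6] rot [0.22, 0.81, 0.0] total mm 134.0 deg 3.3
 end q [-0.46  0.3   2.44  2.02  0.29  2.27] err 0.0 worst 0.001
1 0.12 -0.112
rows 4 linear [0.0, -33.5, 3.5] rot [0.22, 1.31, 0.0] total mm 134.7 deg 5.3
 end q [-0.42  0.32  2.4   1.92  0.24  2.39] err 0.0 worst -0.025
1 0.12 -0.118
rows 4 linear [1.3, -33.5, 2.7] rot [0.22, 1.31, 0.0] total mm 134.4 deg 5.3
 end q [-0.43  0.32  2.42  1.95  0.25  2.35] err 0.0 worst -0.015
1 0.13 -0.112
rows 4 linear [-1.4, -33.5, 1.5] rot [0.22, 1.31, 0.0] total mm 134.1 deg 5.3
 end q [-0.42  0.28  2.39  1.71  0.23  2.6 ] err 0.0 worst -0.033
1 0.13 -0.118
rows 4 linear [-0.2, -33.5, 0.6] rot [0.22, 1.31, 0.0] total mm 133.9 deg 5.3
 end q [-0.43  0.28  2.4   1.74  0.24  2.56] err 0.0 worst -0.025
```

drive_tool(linear=[[0, -27, 2.5], [0, -27, 2.5], [0, -27, 2.5], [0, -27, 2.5], [0, -27, 2.5], [0, 0, 0]], rot=[[0.2, 1.05, 0], [0.2, 1.05, 0], [0.2, 1.05, 0], [0.2, 1.05, 0], [0.2, 1.05, 0], [0, 0, 0]], hand=[10, 10, 10, 10, 10, 10])

```text
t: 12.92
tcp_pos: [0.38, 0.0519, 0.2414]
tool_rot: [-0.016, 0.958, 0.005, 0.287]
force: [0.3, 0.2, -2.7]
finger_gap: 0.24
```

```bash
python3 - <<'E'
from ik import *
se(); T,q=check(sp(mic([-.116,.003,.075]),yawM,5)); check(sp(mic([-.116,.003,.036]),yawM,7),start=T,q0=q)
E
```

```text
t 12.9167 SE [0.4601 0.0545 0.1263] mic [-0.1093  0.0502  0.1263] ypr [ 2.13 -0.76  0.13] F [ 0.3  0.2 -2.7] q [-0.25  0.32  2.41  2.32  0.22  2.13] gap 0.24
rows 2 linear [9.3, -23.3, 20.0] rot [0.12, 2.88, 0.05] total mm 64.2 deg 5.8
 end q [-0.39  0.45  2.4   2.23  0.24  2.09] err 0.0 worst -0.03
rows 2 linear [6.4, 0.1, 17.3] rot [0.0, 1.0, -0.0] total mm 36.9 deg 2.0
 end q [-0.38  0.57  2.4   2.53  0.3   1.79] err 0.0 worst -0.041
```

First sideways at the same height, then down.

drive_tool(linear=[[0, -16, 0], [0, -16, 0], [0, -16, 0], [0, 0, 0]], rot=[[0, 0.6, 0], [0, 0.6, 0], [0, 0.6, 0], [0, 0, 0]], hand=[10, 10, 10, 10])

```text
t: 13.25
tcp_pos: [0.3815, 0.0048, 0.2399]
tool_rot: [-0.016, 0.963, 0.006, 0.271]
force: [-1.3, 0.2, -1.4]
finger_gap: 0.243
```

```bash
python3 - <<'E'
from ik import *
se(); T,q=check(sp(mic([-.116,.003,.075]),yawM,5)); check(sp(mic([-.116,.003,.036]),yawM,7),start=T,q0=q)
E
```

```text
t 13.25 SE [0.4576 0.0077 0.122 ] mic [-0.1134  0.0035  0.122 ] ypr [2.23 1.23 0.3 ] F [-1.3  0.2 -1.4] q [-0.43  0.31  2.4   1.82  0.25  2.48] gap 0.243
rows 2 linear [8.4, 0.2, 19.6] rot [0.22, 1.88, 0.06] total mm 42.6 deg 3.8
 end q [-0.39  0.45  2.4   2.23  0.24  2.09] err 0.0 worst -0.042
rows 2 linear [6.4, 0.1, 17.3] rot [0.0, 1.0, -0.0] total mm 36.9 deg 2.0
 end q [-0.38  0.57  2.4   2.53  0.3   1.79] err 0.0 worst -0.041
```

drive_tool(linear=[[8.5, 0, 19], [8.5, 0, 19], [0, 0, 0]], rot=[[0.2, 1.9, 0], [0.2, 1.9, 0], [0, 0, 0]], hand=[10, 10, 10])

```text
t: 13.5
tcp_pos: [0.3867, 0.0067, 0.2014]
tool_rot: [-0.015, 0.97, 0.002, 0.242]
force: [0.7, 0.3, -2.1]
finger_gap: 0.244
```

```bash
python3 - <<'E'
from ik import *
M=model("wrist"); a=snap("wrist","w5.png"); np.savez("w5.npz",K=M[0],R=M[1],t=M[2],T=now())
cv2.imwrite("pics/w5a.png",cv2.resize(a,(800,600),interpolation=cv2.INTER_CUBIC)[:,:,::-1])
se(); check(sp(mic([-.117,.003,.036]),yawM,7))
E
```

```text
t 13.55 SE [0.4557 0.0091 0.0803] mic [-0.1152  0.0049  0.0803] ypr [ 2.08  4.48 -0.01] F [ 0.2 -0.2 -1.9] q [-0.39  0.43  2.4   2.21  0.24  2.11] gap 0.243
rows 2 linear [7.9, -0.8, 19.2] rot [0.04, 1.26, 0.08] total mm 41.6 deg 2.5
 end q [-0.38  0.57  2.4   2.54  0.3   1.79] err 0.0 worst -0.038
```

View pics/w5a.png

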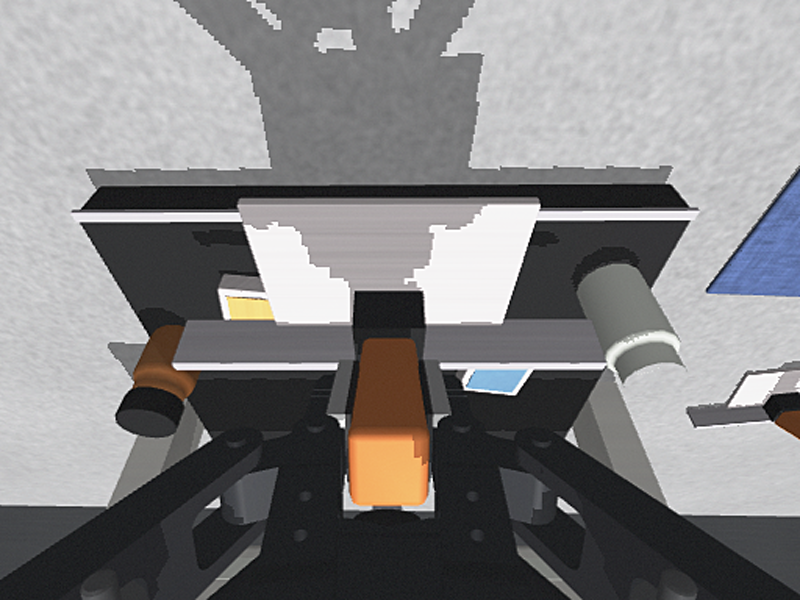

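```bash
python3 - <<'E'
from ik import *
np.set_printoptions(precision=4,suppress=True)
f=np.load("w5.npz");M=(f["K"],f["R"],f["t"]);T=f["T"]@G
P=np.array([(-.08,.055,.005),(-.08,-.055,.005),(-.006,.1,.026),(-.006,-.1,.026)])
px=np.array([(540,206),(240,206.5),(615,364),(174,364)])*.64
print((proj("",(T[:3,:3]@P.T).T+T[:3,3],M)/.64), px/.64)
c=ray("",np.array([(73,213),(697,211)])*.64,.03,M); print("stage near corners",c, "len",np.linalg.norm(c[1]-c[0]),"yaw",np.degrees(np.arctan2(-(c[1]-c[0])[0],(c[1]-c[0])[1])))
e=np.array([np.cos(np.radians(2.1)),np.sin(np.radians(2.1)),0]);print("Om est",c.mean(0)+.15*e)
print("can base",ray("",np.array([(580,280),(606,285)])*.64,.03,M), "can top centre",ray("",np.array([(644,358)])*.64,.098,M),"gold near",ray("",np.array([(220,275),(218,288)])*.64,[.03,.044] and .03,M))
E
```

```text
[[544.3226 206.8138]
 [236.8389 207.687 ]
 [611.1332 366.2898]
 [171.2077 366.6768]] [[540.  206. ]
 [240.  206.5]
 [615.  364. ]
 [174.  364. ]]
stage near corners [[ 0.4271 -0.1596  0.03  ]
 [ 0.415   0.1683  0.03  ]] len 0.32810296439851483 yaw 2.1206833433019403
Om est [0.571  0.0098 0.03  ]
can base [[0.4661 0.1239 0.03  ]
 [0.4697 0.1411 0.03  ]] can top centre [[0.4528 0.1296 0.098 ]] gold near [[ 0.4693 -0.0925  0.03  ]
 [ 0.4803 -0.0963  0.03  ]]
```

```bash
sed -i 's/^yawM=1.9; Om=.*/yawM=2.1; Om=np.array([.571,.0098,0])/' ik.py; python3 - <<'E'
from ik import *
se(); check(sp(mic([-.117,.002,.036]),yawM,7))
E
```

```text
t 13.55 SE [0.4557 0.0091 0.0803] mic [-0.1153  0.0035  0.0803] ypr [ 2.08  4.48 -0.01] F [ 0.2 -0.2 -1.9] q [-0.39  0.43  2.4   2.21  0.24  2.11] gap 0.243
rows 2 linear [7.9, -0.7, 19.2] rot [-0.0, 1.26, -0.01] total mm 41.6 deg 2.5
 end q [-0.38  0.57  2.4   2.53  0.3   1.79] err 0.0 worst -0.038
```

drive_tool(linear=[[8, -0.7, 19], [8, -0.7, 19], [0, 0, 0]], rot=[[0, 1.2, 0], [0, 1.2, 0], [0, 0, 0]], hand=[10, 10, 10])

```text
t: 13.8
tcp_pos: [0.3902, 0.0091, 0.1631]
tool_rot: [-0.019, 0.974, 0.003, 0.226]
force: [0.1, 0.1, -2.1]
finger_gap: 0.243
```

```bash
python3 - <<'E'
from ik import *
se(); check(sp(mic([-.117,.002,.033]),yawM,7)); check(sp(mic([-.1,.002,.0325]),yawM,6))
E
```

```text
t 13.8 SE [0.455  0.0111 0.0386] mic [-0.1159  0.0056  0.0386] ypr [ 2.41  6.55 -0.02] F [ 0.1  0.1 -2.1] q [-0.37  0.57  2.4   2.54  0.31  1.78] gap 0.243
rows 1 linear [2.4, -3.2, 4.6] rot [0.12, 0.45, 0.29] total mm 6.1 deg 0.5
 end q [-0.38  0.58  2.4   2.55  0.31  1.76] err 0.0 worst -0.036
rows 1 linear [-10.2, -3.2, 12.5] rot [0.12, -0.55, 0.29] total mm 16.5 deg 0.6
 end q [-0.36  0.59  2.38  2.55  0.31  1.78] err 0.0 worst -0.039
```

drive_tool(linear=[[2.4, -3, 4.6], [0, -0.5, 0.5], [0, 0, 0]], rot=[[0.1, 0.4, 0.3], [0, 0, 0], [0, 0, 0]], hand=[10, 10, 10])

```text
t: 14.05
tcp_pos: [0.39, 0.0075, 0.159]
tool_rot: [-0.017, 0.975, 0.004, 0.224]
force: [0.5, -0.6, -2.9]
finger_gap: 0.242
```

```bash
python3 - <<'E'
from ik import *
se(); 
B,q=now(),manip.sense()["q"]
for x,pt in ((-.095,5),(-.075,3),(-.05,0)):
    B,q=check(sp(mic([x,.002,.032]),yawM,pt),4,B,q)
E
```

```text
t 14.05 SE [0.4543 0.0097 0.0343] mic [-0.1166  0.0042  0.0343] ypr [2.28 6.8  0.12] F [ 0.5 -0.6 -2.9] q [-0.38  0.58  2.41  2.55  0.32  1.77] gap 0.242
rows 1 linear [-14.1, -1.7, 11.7] rot [0.18, -1.8, 0.1] total mm 18.4 deg 1.8
 end q [-0.36  0.6   2.38  2.59  0.34  1.74] err 0.0 worst -0.041
rows 1 linear [-12.8, 0.1, 9.5] rot [-0.01, -2.0, 0.01] total mm 16.0 deg 2.0
 end q [-0.35  0.62  2.36  2.62  0.37  1.73] err 0.0 worst -0.065
rows 1 linear [-14.4, 0.1, 12.7] rot [-0.01, -3.0, 0.01] total mm 19.2 deg 3.0
 end q [-0.34  0.65  2.34  2.66  0.44  1.69] err 0.0 worst -0.085
```

drive_tool(linear=[[-3.6, -0.4, 3], [-3.6, -0.4, 3], [-3.6, -0.4, 3], [-3.6, -0.4, 3], [-3.2, 0, 2.4], [-3.2, 0, 2.4], [-3.2, 0, 2.4], [-3.2, 0, 2.4]], rot=[[0, -0.45, 0], [0, -0.45, 0], [0, -0.45, 0], [0, -0.45, 0], [0, -0.5, 0], [0, -0.5, 0], [0, -0.5, 0], [0, -0.5, 0]], hand=[10, 10, 10, 10, 10, 10, 10, 10])

```text
t: 14.72
tcp_pos: [0.4271, 0.007, 0.1557]
tool_rot: [-0.017, 0.965, 0.003, 0.262]
force: [0.0, -0.6, -2.9]
finger_gap: 0.242
```

```bash
python3 - <<'E'
from ik import *
se(); 
B,q=now(),manip.sense()["q"]
for x,pt in ((-.05,0),(-.02,0),(.02,0)):
    B,q=check(sp(mic([x,.002,.0322]),yawM,pt),4,B,q)
E
```

```text
t 14.7167 SE [0.501  0.0092 0.0365] mic [-0.07    0.002   0.0365] ypr [ 2.22  2.29 -0.01] F [ 0.  -0.6 -2.9] q [-0.35  0.61  2.36  2.6   0.38  1.74] gap 0.242
rows 1 linear [-9.5, 0.2, 14.0] rot [0.05, -2.29, 0.11] total mm 17.0 deg 2.3
 end q [-0.34  0.65  2.34  2.66  0.43  1.69] err 0.0 worst -0.088
rows 1 linear [-25.3, 0.1, 16.2] rot [0.0, 0.0, 0.0] total mm 30.0 deg 0.0
 end q [-0.31  0.64  2.26  2.6   0.35  1.79] err 0.0 worst -0.119
rows 2 linear [-16.8, 0.1, 10.8] rot [0.0, 0.0, 0.0] total mm 40.0 deg 0.0
 end q [-0.27  0.64  2.16  2.48  0.26  1.95] err 0.0 worst -0.204
```

drive_tool(linear=[[-2.4, 0, 3.7], [-2.4, 0, 3.7], [-2.4, 0, 3.7], [-2.4, 0, 3.7], [-4, 0, 3], [-4, 0, 3]], rot=[[0, -0.6, 0], [0, -0.6, 0], [0, -0.6, 0], [0, -0.5, 0], [0, 0, 0], [0, 0, 0]], hand=[10, 10, 10, 10, 10, 10])

```text
t: 15.22
tcp_pos: [0.4509, 0.0091, 0.1461]
tool_rot: [-0.015, 0.96, 0.005, 0.28]
force: [-16.4, -4.0, 25.1]
finger_gap: 0.244
```

```bash
python3 - <<'E'
from ik import *
se(); check(sp(mic([0,.002,.0318]),yawM,0),4)
E
```

```text
t 15.2167 SE [0.5292 0.0117 0.0298] mic [-0.0417  0.0034  0.0298] ypr [2.12 0.1  0.14] F [-16.4  -4.   25.1] q [-0.33  0.66  2.32  2.65  0.41  1.72] gap 0.244
rows 2 linear [-18.0, -0.5, 10.4] rot [0.06, -0.05, -0.03] total mm 41.5 deg 0.2
 end q [-0.29  0.64  2.21  2.55  0.31  1.86] err 0.0 worst -0.149
```

drive_tool(linear=[[-1.1, 0, -1.7], [-4.3, 0, 2.7], [-4.3, 0, 2.7], [-4.3, 0, 2.7], [-4.3, 0, 2.7], [0, 0, 0]], rot=[[0, 0, 0], [0, 0, 0], [0, 0, 0], [0, 0, 0], [0, 0, 0], [0, 0, 0]], hand=[10, 10, 10, 10, 10, 10])

```text
t: 15.72
tcp_pos: [0.4733, 0.0103, 0.148]
tool_rot: [-0.016, 0.96, 0.005, 0.28]
force: [-0.2, 0.1, -2.2]
finger_gap: 0.245
```

```bash
python3 - <<'E'
from ik import *
M=model("wrist"); a=snap("wrist","w6.png"); np.savez("w6.npz",K=M[0],R=M[1],t=M[2],T=now())
cv2.imwrite("pics/w6a.png",cv2.resize(a,(800,600),interpolation=cv2.INTER_CUBIC)[:,:,::-1])
b=snap("side","s6.png");cv2.imwrite("pics/s6a.png",cv2.resize(b[130:290,200:410],(788,600),interpolation=cv2.INTER_CUBIC)[:,:,::-1])
se(); check(sp(mic([.0,.002,.032]),yawM,0),4)
E
```

```text
t 15.8167 SE [0.5508 0.013  0.0315] mic [-0.0201  0.004   0.0315] ypr [2.14 0.2  0.18] F [-0.3 -1.1 -1.5] q [-0.3   0.64  2.26  2.59  0.35  1.8 ] gap 0.243
rows 1 linear [-16.7, -1.5, 10.4] rot [0.17, -0.2, -0.07] total mm 19.7 deg 0.3
 end q [-0.29  0.64  2.21  2.55  0.31  1.86] err 0.0 worst -0.193
```

View pics/s6a.png

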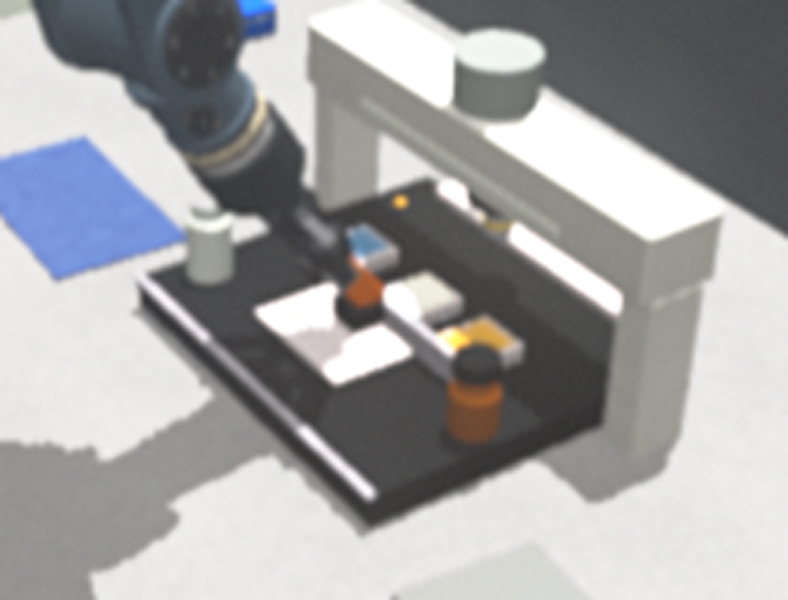

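The side view shows all three carriers in a row ahead of the blade, with the jar and canister untouched. I'll keep pushing.

drive_tool(linear=[[-4.4, -0.2, 2.4], [-4.3, -0.2, 2.6], [-4.3, -0.2, 2.6], [-4.3, -0.2, 2.6], [-4.3, -0.2, 2.6], [-4.3, -0.2, 2.6], [-4.3, -0.2, 2.6], [-4.3, -0.2, 2.6], [0, 0, 0]], rot=[[0, -0.1, 0], [0, 0, 0], [0, 0, 0], [0, 0, 0], [0, 0, 0], [0, 0, 0], [0, 0, 0], [0, 0, 0], [0, 0, 0]], hand=[10, 10, 10, 10, 10, 10, 10, 10, 10])

```text
t: 16.57
tcp_pos: [0.5154, 0.0103, 0.1481]
tool_rot: [-0.015, 0.96, 0.005, 0.278]
force: [-0.2, -0.2, -1.7]
finger_gap: 0.243
```

```bash
python3 - <<'E'
from ik import *
se(); check(sp(mic([.055,.002,.032]),yawM,0),4)
E
```

```text
t 16.5667 SE [0.5932 0.0129 0.0314] mic [0.0223 0.0023 0.0314] ypr [2.12 0.37 0.19] F [-0.2 -0.2 -1.7] q [-0.27  0.64  2.15  2.44  0.25  2.  ] gap 0.243
rows 1 linear [-27.0, 0.3, 17.0] rot [0.17, -0.37, -0.08] total mm 31.9 deg 0.4
 end q [-0.24  0.65  2.07  2.31  0.2   2.16] err 0.0 worst -0.199
```

drive_tool(linear=[[-4.3, 0, 2.6], [-4.3, 0, 2.6], [-4.3, 0, 2.6], [-4.3, 0, 2.6], [-4.3, 0, 2.6], [-4.3, 0, 2.6], [-4.3, 0, 2.6], [0, 0, 0]], rot=[[0, -0.1, 0], [0, -0.1, 0], [0, -0.1, 0], [0, 0, 0], [0, 0, 0], [0, 0, 0], [0, 0, 0], [0, 0, 0]], hand=[10, 10, 10, 10, 10, 10, 10, 10])

```text
t: 17.23
tcp_pos: [0.5527, 0.0118, 0.1483]
tool_rot: [-0.015, 0.96, 0.005, 0.279]
force: [0.7, -0.6, -1.8]
finger_gap: 0.241
```

```bash
python3 - <<'E'
from ik import *
M=model("wrist"); a=snap("wrist","w7.png"); np.savez("w7.npz",K=M[0],R=M[1],t=M[2],T=now())
cv2.imwrite("pics/w7a.png",cv2.resize(a,(800,600),interpolation=cv2.INTER_CUBIC)[:,:,::-1])
se(); check(sp(mic([.07,.002,.032]),yawM,0),4)
E
```

```text
t 17.2833 SE [0.6305 0.0146 0.0318] mic [0.0596 0.0026 0.0318] ypr [2.1  0.2  0.22] F [ 0.1 -0.8 -2.3] q [-0.24  0.65  2.06  2.24  0.19  2.23] gap 0.243
rows 1 linear [-8.4, -0.1, 5.5] rot [0.19, -0.2, -0.12] total mm 10.0 deg 0.3
 end q [-0.23  0.66  2.03  2.2   0.18  2.28] err 0.0 worst -0.175
```

View pics/w7a.png

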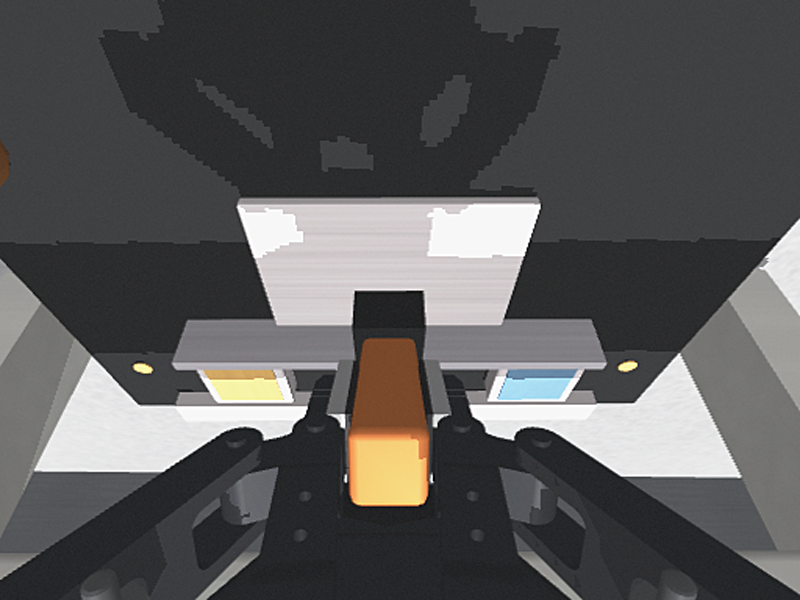

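```bash
python3 - <<'E'
from ik import *
f=np.load("w7.npz");M=(f["K"],f["R"],f["t"]);T=f["T"]@G
im=cv2.imread("pics/w7.png");hsv=cv2.cvtColor(im,cv2.COLOR_BGR2HSV);m=cv2.inRange(hsv,(18,80,120),(40,255,255))
n,l,st,c=cv2.connectedComponentsWithStats(m);d=[(c[i],st[i,4]) for i in range(1,n) if 8<st[i,4]<150];print(d)
d=[x[0] for x in d if abs(x[0][1]-235)<8]; d=sorted(d,key=lambda v:v[0]); w=ray("",[d[0],d[-1]],.03,M);v=w[1]-w[0];print(w,"yaw",np.degrees(np.arctan2(-v[0],v[1])))
P=np.array([(-.08,.055,.005),(-.08,-.055,.005),(-.006,.1,.026),(-.006,-.1,.026)])
print("SE pred",(proj("",(T[:3,:3]@P.T).T+T[:3,3],M)/.64).round(1).tolist())
# blade top rear edge rows: strongest gradient at columns
g=cv2.cvtColor(im,cv2.COLOR_BGR2GRAY).astype(float)
for x in (120,150,200,290,330,375):
    col=np.diff(g[:,x-3:x+4].mean(1)); r=np.argsort(-abs(col[190:275]))[:5]+190; print(x,sorted((int(i),int(col[i])) for i in r))
E
```

```text
[(array([ 94.05263158, 235.94736842]), np.int32(19)), (array([399.8, 233.7]), np.int32(10)), (array([ 88.6, 235.7]), np.int32(10))]
[[ 0.67841402 -0.12928141  0.03      ]
 [ 0.6667157   0.15171142  0.03      ]] yaw 2.3839652236587776
SE pred [[542.3, 205.0], [235.7, 205.6], [608.9, 364.2], [170.3, 364.5]]
120 [(204, 41), (231, 58), (236, -105), (250, 133), (259, 129)]
150 [(242, 85), (257, -111), (259, 134), (273, -135), (274, -65)]
200 [(207, -69), (208, -28), (231, 62), (235, -64), (236, -65)]
290 [(207, -74), (231, 64), (235, -65), (236, -67), (248, 26)]
330 [(203, 69), (231, 68), (242, 90), (256, -118), (258, 128)]
375 [(203, 67), (231, 69), (235, -63), (249, 98), (258, 129)]
```

drive_tool(linear=[[-2.6, 0, 1.6], [-2.6, 0, 1.6], [0, 0, 0]], rot=[[0.1, -0.1, 0], [0, 0, 0], [0, 0, 0]], hand=[10, 10, 10])

```text
t: 17.53
tcp_pos: [0.5579, 0.0123, 0.1481]
tool_rot: [-0.015, 0.96, 0.005, 0.279]
force: [0.5, 0.9, -3.1]
finger_gap: 0.243
```

```bash
python3 -c "
from ik import *
se()"
```

```text
t 17.5333 SE [0.6361 0.0147 0.0316] mic [0.0653 0.0025 0.0316] ypr [2.03 0.18 0.16] F [ 0.5  0.9 -3.1] q [-0.24  0.66  2.04  2.21  0.18  2.27] gap 0.243
```

drive_tool(linear=[[-1.3, 0, 0.8], [-1.3, 0, 0.8], [0, 0, 0]], rot=[[-0.1, 0, -0.15], [-0.05, -0.1, -0.1], [0, 0, 0]], hand=[10, 10, 10])

```text
t: 17.78
tcp_pos: [0.5604, 0.0124, 0.1478]
tool_rot: [-0.017, 0.96, 0.005, 0.28]
force: [-0.0, -0.1, -2.6]
finger_gap: 0.242
```

```bash
python3 -c "
from ik import *
se()"
```

```text
t 17.7833 SE [0.6387 0.0153 0.0314] mic [0.0678 0.003  0.0314] ypr [2.32 0.15 0.16] F [-0.  -0.1 -2.6] q [-0.24  0.66  2.04  2.18  0.18  2.29] gap 0.242
```

drive_tool(linear=[[-1.3, 0, 0.7], [-1.3, 0, 0.7], [0, 0, 0]], rot=[[0, 0, 0], [0, 0, 0], [0, 0, 0]], hand=[10, 10, 10])

```text
t: 18.03
tcp_pos: [0.563, 0.0126, 0.1479]
tool_rot: [-0.017, 0.96, 0.006, 0.279]
force: [-0.3, -0.5, -2.4]
finger_gap: 0.242
```

```bash
python3 -c "
from ik import *
se()"
```

```text
t 18.0333 SE [0.6411 0.0154 0.0314] mic [0.0703 0.003  0.0314] ypr [2.31 0.21 0.17] F [-0.3 -0.5 -2.4] q [-0.24  0.66  2.03  2.15  0.17  2.32] gap 0.242
```

drive_tool(linear=[[-1.2, 0, 0.7], [-1.2, 0, 0.7], [0, 0, 0]], rot=[[0, 0, 0], [0, 0, 0], [0, 0, 0]], hand=[10, 10, 10])

```text
t: 18.28
tcp_pos: [0.5648, 0.0128, 0.1476]
tool_rot: [-0.017, 0.96, 0.005, 0.278]
force: [-0.3, 0.1, -2.6]
finger_gap: 0.243
```

```bash
python3 -c "
from ik import *
se();print(manip.sense()['ft_torque'].round(2))"
```

```text
t 18.2833 SE [0.6426 0.0156 0.0309] mic [0.0718 0.0032 0.0309] ypr [2.29 0.36 0.16] F [-0.3  0.1 -2.6] q [-0.23  0.66  2.02  2.12  0.17  2.35] gap 0.243
[-0.06  0.71 -0.04]
```

drive_tool(linear=[[-1.2, 0, 0.7], [0, 0, 0]], rot=[[0, 0, 0], [0, 0, 0]], hand=[10, 10])

```text
t: 18.45
tcp_pos: [0.5651, 0.0129, 0.1473]
tool_rot: [-0.017, 0.961, 0.005, 0.277]
force: [-0.2, 0.7, -2.7]
finger_gap: 0.242
```

```bash
python3 - <<'E'
from ik import *
se();print(manip.sense()['ft_torque'].round(2))
M=model("wrist"); a=snap("wrist","w8.png"); np.savez("w8.npz",K=M[0],R=M[1],t=M[2],T=now())
E
```

```text
t 18.45 SE [0.6426 0.0156 0.0304] mic [0.0718 0.0032 0.0304] ypr [2.27 0.5  0.14] F [-0.2  0.7 -2.7] q [-0.23  0.66  2.02  2.11  0.16  2.37] gap 0.242
[-0.01  0.67 -0.04]
```

drive_tool(linear=[[-0.6, 0, -1], [-1.5, 0, 0.9]], rot=[[0, -0.4, 0], [0, 0, 0]], hand=[10, 10])

```text
t: 18.67
tcp_pos: [0.565, 0.013, 0.1476]
tool_rot: [-0.017, 0.96, 0.005, 0.278]
force: [-9.6, -0.1, 3.0]
finger_gap: 0.241
```

```bash
python3 - <<'E'
from ik import *
se();print(manip.sense()['ft_torque'].round(2))
a=cv2.imread("pics/w8.png"); cv2.imwrite("pics/w8a.png",cv2.resize(a[195:285,90:410],(800,225),interpolation=cv2.INTER_CUBIC))
E
```

```text
t 18.6667 SE [0.6428 0.0156 0.0309] mic [0.072  0.0032 0.0309] ypr [2.24 0.35 0.11] F [-9.6 -0.1  3. ] q [-0.23  0.66  2.02  2.13  0.17  2.35] gap 0.241
[0.1  1.54 0.11]
```

View pics/w8a.png

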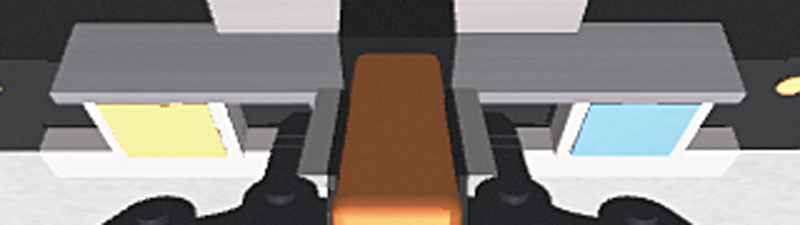

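drive_tool(linear=[[-2.0, 0, 0.9], [-2.4, 0, 1.1]], rot=[[0, -0.2, 0], [0, -0.2, 0]], hand=[10, 10])

```text
t: 18.83
tcp_pos: [0.5652, 0.0133, 0.147]
tool_rot: [-0.016, 0.961, 0.004, 0.277]
force: [-14.1, -2.1, 10.1]
finger_gap: 0.241
```

```bash
python3 - <<'E'
from ik import *
se();print(manip.sense()['ft_torque'].round(2)); T=now()@G
# retreat: straight back in mic x
B,q=now(),manip.sense()["q"]
for x,z,pt in ((.04,.034,0),(-.04,.035,0),(-.06,.125,-3)):
    B,q=check(sp(mic([x,.002,z]),2.2,pt),5,B,q)
E
```

```text
t 18.8333 SE [0.6427 0.0156 0.0301] mic [0.0719 0.0032 0.0301] ypr [2.19 0.52 0.01] F [-14.1  -2.1  10.1] q [-0.23  0.66  2.02  2.13  0.16  2.36] gap 0.241
[-0.06  1.43  0.05]
rows 1 linear [26.2, -1.3, -20.2] rot [-0.0, -0.52, -0.01] total mm 33.1 deg 0.5
 end q [-0.26  0.64  2.11  2.37  0.22  2.08] err 0.0 worst -0.172
rows 3 linear [22.3, -0.1, -14.7] rot [0.0, -0.0, 0.0] total mm 80.0 deg 0.0
 end q [-0.33  0.64  2.31  2.63  0.4   1.74] err 0.0 worst -0.127
rows 3 linear [-8.6, -0.1, -28.6] rot [-0.0, -1.0, 0.0] total mm 89.6 deg 3.0
 end q [-0.37  0.37  2.34  2.13  0.27  2.23] err 0.0 worst -0.104
```

drive_tool(linear=[[3.5, 0, -3], [9, -0.3, -7], [15, -0.3, -10], [22, -0.3, -15], [22, 0, -15], [22, 0, -15], [22, 0, -15], [0, 0, 0]], rot=[[0, -0.2, 0], [0, -0.2, 0], [0, 0, 0], [0, 0, 0], [0, 0, 0], [0, 0, 0], [0, 0, 0], [0, 0, 0]], hand=[10, 10, 10, 10, 10, 10, 10, 10])

```text
t: 19.5
tcp_pos: [0.4331, 0.0057, 0.1555]
tool_rot: [-0.019, 0.955, 0.002, 0.295]
force: [-1.1, 0.5, -3.3]
finger_gap: 0.246
```

```bash
python3 - <<'E'
from ik import *
se()
M=model("wrist"); a=snap("wrist","w9.png"); np.savez("w9.npz",K=M[0],R=M[1],t=M[2],T=now())
cv2.imwrite("pics/w9a.png",cv2.resize(a[150:330],(800,281*1),interpolation=cv2.INTER_CUBIC)[:,:,::-1])
B,q=now(),manip.sense()["q"]
for o,y,pt in ((mic([-.065,.003,.13]),yawM,-3),([.47,.11,.14],1,-6),([.455,.22,.14],1,-11),([.452,.34,.14],0,-16)):
    B,q=check(sp(o,y,pt),5,B,q)
E
```

```text
t 19.5 SE [0.515  0.0079 0.0416] mic [-0.056   0.0002  0.0416] ypr [ 2.38 -1.63 -0.26] F [-1.1  0.5 -3.3] q [-0.36  0.65  2.38  2.67  0.49  1.65] gap 0.246
rows 3 linear [-12.3, 1.0, -26.3] rot [-0.04, -0.34, 0.14] total mm 87.3 deg 1.1
 end q [-0.38  0.35  2.34  2.08  0.27  2.27] err 0.0 worst -0.068
rows 4 linear [7.0, 25.5, -7.0] rot [0.16, -0.75, 0.22] total mm 109.5 deg 3.2
 end q [-0.01  0.34  2.42  3.09  0.29  1.6 ] err 0.0 worst -0.025
rows 4 linear [5.6, 27.5, -2.1] rot [-0.0, -1.25, 0.0] total mm 112.7 deg 5.0
 end q [0.44 0.43 2.36 3.84 0.46 1.24] err 0.0 worst -0.026
rows 4 linear [3.4, 30.5, -0.3] rot [0.18, -1.25, 0.18] total mm 122.6 deg 5.1
 end q [0.8  0.53 2.16 4.39 0.61 0.98] err 0.0 worst -0.117
```

View pics/w9a.png

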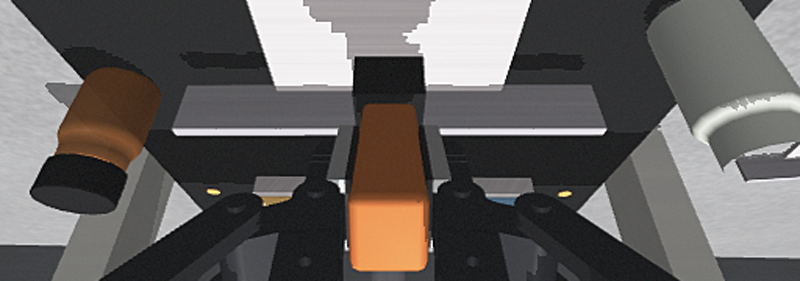

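drive_tool(linear=[[-12.3, 1, -26], [-12.3, 1, -26], [-12.3, 1, -26], [0, 0, 0]], rot=[[0, -0.3, 0.1], [0, -0.3, 0.1], [0, -0.3, 0.1], [0, 0, 0]], hand=[10, 10, 10, 10])

```text
t: 19.88
tcp_pos: [0.4313, 0.0063, 0.2268]
tool_rot: [-0.016, 0.953, 0.007, 0.304]
force: [0.3, 0.1, -2.2]
finger_gap: 0.239
```

```bash
python3 - <<'E'
from ik import *
se()
B,q=now(),manip.sense()["q"]
for o,y,pt in (([.475,.11,.14],1,-5),([.458,.22,.14],1,-10),([.452,.34,.14],0,-16)):
    B,q=check(sp(o,y,pt),5,B,q)
a=snap("side","s9.png"); M=model("side")
for n in ("carrier_gold","carrier_white","carrier_blue"):
    for d in cams.regions_of(n,"side")[:2]: 
        m=d["pixels"]; ys,xs=np.nonzero(m); print(n,round(d["score"],2),d["rect"],m.sum(),"cen world z.044",R.from_euler("z",-yawM,degrees=True).apply(ray("",[xs.mean(),ys.mean()],.044,M)-Om).round(3))
for n,y in (("gold",-.077),("white",.003),("blue",.081)):
    c=[mic([x,y+s,.044]) for x in (.07,.13) for s in (-.023,.023)]; print(n,proj("",c,M).round(1).tolist())
E
```

```text
t 19.8833 SE [0.5154 0.0095 0.1145] mic [-0.0556  0.0017  0.1145] ypr [ 2.26 -2.76  0.24] F [ 0.3  0.1 -2.2] q [-0.37  0.41  2.33  2.2   0.29  2.15] gap 0.239
rows 4 linear [5.2, 26.0, -10.6] rot [0.24, -0.56, 0.22] total mm 114.3 deg 2.6
 end q [-0.01  0.33  2.39  3.08  0.23  1.61] err 0.0 worst -0.053
rows 4 linear [6.0, 27.5, -2.4] rot [-0.0, -1.25, 0.0] total mm 113.2 deg 5.0
 end q [0.43 0.42 2.34 3.88 0.42 1.19] err 0.0 worst -0.053
rows 4 linear [4.6, 30.5, -0.8] rot [0.17, -1.5, 0.18] total mm 123.2 deg 6.1
 end q [0.8  0.53 2.16 4.39 0.61 0.98] err 0.0 worst -0.131
carrier_gold 0.84 [333.6, 206.7, 363.2, 219.1] 245 cen world z.044 [[ 0.094 -0.079  0.044]]
carrier_white 0.75 [324.8, 197.2, 348.6, 209.5] 232 cen world z.044 [[ 0.097 -0.006  0.044]]
carrier_white 0.36 [191.1, 167.4, 250.5, 204.5] 1328 cen world z.044 [[-0.152  0.274  0.044]]
carrier_blue 0.67 [307.3, 188.7, 330.4, 195.6] 208 cen world z.044 [[0.095 0.079 0.044]]
gold [[348.6, 219.0], [338.2, 211.3], [364.6, 212.5], [353.9, 205.1]]
white [[330.7, 205.9], [321.1, 198.9], [346.4, 199.9], [336.6, 193.1]]
blue [[314.7, 194.2], [305.9, 187.7], [330.0, 188.6], [321.0, 182.3]]
```

drive_tool(linear=[[-8, 0, -13], [-2, 20, -15], [7, 28, -8], [7, 28, -8], [7, 28, -8], [0, 0, 0]], rot=[[0, 0, 0], [0.2, -0.5, 0.2], [0.2, -0.6, 0.2], [0.2, -0.6, 0.2], [0.2, -0.6, 0.2], [0, 0, 0]], hand=[10, 10, 10, 10, 10, 10])

```text
t: 20.58
tcp_pos: [0.4044, 0.077, 0.2514]
tool_rot: [-0.006, 0.95, 0.006, 0.312]
force: [-0.0, 0.3, -2.6]
finger_gap: 0.243
```

```bash
python3 - <<'E'
from ik import *
se()
B,q=now(),manip.sense()["q"]
for o,y,pt in (([.458,.22,.14],1,-10),([.455,.345,.13],-.5,-15),([.462,.345,.06],-.8,-9)):
    B,q=check(sp(o,y,pt),5,B,q)
E
```

```text
t 20.5833 SE [0.4903 0.079  0.1405] mic [-0.0781  0.0721  0.1405] ypr [ 1.09 -3.69  0.51] F [-0.   0.3 -2.6] q [-0.14  0.32  2.36  2.58  0.19  2.  ] gap 0.243
rows 5 linear [8.0, 28.5, -3.5] rot [0.09, -1.26, -0.04] total mm 149.0 deg 6.3
 end q [0.43 0.42 2.34 3.88 0.42 1.19] err 0.0 worst -0.065
rows 4 linear [5.3, 31.9, 1.4] rot [0.26, -1.25, 0.27] total mm 129.5 deg 5.2
 end q [0.8  0.55 2.13 4.43 0.6  0.96] err 0.0 worst -0.135
rows 2 linear [15.5, 0.4, 26.8] rot [0.11, 3.0, 0.09] total mm 61.9 deg 6.0
 end q [0.74 0.67 2.11 4.34 0.52 1.05] err 0.0 worst -0.162
```

drive_tool(linear=[[8, 28, -3.5], [8, 28, -3.5], [8, 28, -3.5], [8, 28, -3.5], [8, 28, -3.5], [5, 31, 1], [5, 31, 1], [5, 31, 1], [5, 31, 1], [0, 0, 0]], rot=[[0, -1.3, 0], [0, -1.3, 0], [0, -1.3, 0], [0, -1.3, 0], [0, -1.3, 0], [0.25, -1.25, 0.25], [0.25, -1.25, 0.25], [0.25, -1.25, 0.25], [0.25, -1.25, 0.25], [0, 0, 0]], hand=[10, 10, 10, 10, 10, 10, 10, 10, 10, 10])

```text
t: 21.42
tcp_pos: [0.3719, 0.2924, 0.2228]
tool_rot: [0.007, 0.923, 0.003, 0.385]
force: [-0.2, 0.6, -2.4]
finger_gap: 0.245
```

```bash
python3 - <<'E'
from ik import *
se()
B,q=now(),manip.sense()["q"]
for o,y,pt in (([.455,.345,.12],-.7,-15),([.464,.345,.05],-.8,-7)):
    B,q=check(sp(o,y,pt),5,B,q)
M=model("side");cams.snapshot("side")
m=cams.regions_of("mat","side");print([(d["rect"],d["score"]) for d in m[:2]])
c=[[.4356+a*.065,.3456+b*.11,.004] for a in(-1,1) for b in (-1,1)];print(proj("",c,M).round(1))
b=cv2.cvtColor(cams.snapshot("top"),cv2.COLOR_RGB2HSV)  # mat blue outline in the first top picture
t=cv2.imread("pics/t0.png");h=cv2.cvtColor(t,cv2.COLOR_BGR2HSV);k=cv2.inRange(h,(105,80,40),(130,255,255));k[:180]=0;k[230:]=0;k[:,:135]=0;k[:,212:]=0
ys,xs=np.nonzero(k);r=cv2.minAreaRect(np.c_[xs,ys].astype(np.float32));bx=cv2.boxPoints(r);w=ray("top",bx,.004);print("mat corners top",w[:,:2].round(3).tolist(),"c",w.mean(0).round(4))
E
```

```text
t 21.4167 SE [0.4739 0.2922 0.1265] mic [-0.0867  0.2858  0.1265] ypr [ -0.52 -12.6    0.71] F [-0.2  0.6 -2.4] q [0.63 0.52 2.21 4.19 0.5  1.07] gap 0.245
rows 2 linear [12.3, 27.1, -4.5] rot [0.35, -1.2, -0.13] total mm 60.2 deg 2.5
 end q [0.8  0.58 2.14 4.39 0.61 1.01] err 0.0 worst -0.179
rows 2 linear [12.1, 0.2, 27.8] rot [0.05, 4.0, 0.02] total mm 60.6 deg 8.0
 end q [0.72 0.67 2.1  4.37 0.48 1.  ] err 0.0 worst -0.186
[([191.6, 168.5, 249.9, 202.8], 0.82)]
[[214.4 204.3]
 [188.4 174.8]
 [250.4 193. ]
 [221.6 165.5]]
mat corners top [[0.502, 0.453], [0.498, 0.234], [0.37, 0.235], [0.374, 0.451]] c [0.4359 0.3432 0.004 ]
```

drive_tool(linear=[[9, 27, -2], [9, 27, -2], [0, 0, 0]], rot=[[0.3, -1, -0.1], [0.3, -1, -0.1], [0, 0, 0]], hand=[10, 10, 10])

```text
t: 21.82
tcp_pos: [0.3608, 0.3359, 0.2125]
tool_rot: [0.017, 0.916, -0.01, 0.4]
force: [-0.7, 0.5, -1.6]
finger_gap: 0.24
```

```bash
python3 - <<'E'
from ik import *
se()
B,q=now(),manip.sense()["q"]
for o,y,pt in (([.468,.345,.06],-1,-8),([.474,.345,.02],-1,-2),([.474,.345,.007],-1,0)):
    B,q=check(sp(o,y,pt),5,B,q)
E
```

```text
t 21.8167 SE [0.466  0.3312 0.1197] mic [-0.0932  0.3251  0.1197] ypr [ -1.88 -14.53  -0.26] F [-0.7  0.5 -1.6] q [0.77 0.57 2.14 4.4  0.59 0.99] gap 0.24
rows 2 linear [12.8, 6.0, 21.5] rot [-0.41, 3.26, -0.27] total mm 51.4 deg 6.6
 end q [0.73 0.66 2.09 4.38 0.49 0.98] err 0.0 worst -0.178
rows 1 linear [6.8, 0.2, 34.7] rot [0.02, 6.0, -0.02] total mm 35.3 deg 6.0
 end q [0.67 0.7  2.05 4.47 0.38 0.85] err 0.0 worst -0.096
rows 1 linear [2.5, 0.0, 10.7] rot [0.01, 2.0, -0.01] total mm 10.9 deg 2.0
 end q [0.65 0.72 2.03 4.52 0.35 0.8 ] err 0.0 worst -0.049
```

drive_tool(linear=[[12.5, 6, 21], [12.5, 6, 21], [4, 0, 12], [4, 0, 12], [0, 0, 0]], rot=[[-0.4, 3.2, -0.3], [-0.4, 3.2, -0.3], [0, 2.5, 0], [0, 2.5, 0], [0, 0, 0]], hand=[10, 10, 10, 10, 10])

```text
t: 22.23
tcp_pos: [0.3869, 0.3387, 0.1387]
tool_rot: [0.015, 0.953, -0.008, 0.303]
force: [0.2, -0.7, -1.8]
finger_gap: 0.244
```

```bash
python3 - <<'E'
from ik import *
se()
B,q=check(sp([.471,.345,.008],-.8,0),5)
E
```

```text
t 22.2333 SE [0.4707 0.3353 0.0262] mic [-0.0883  0.3289  0.0262] ypr [-1.6  -2.61 -0.24] F [ 0.2 -0.7 -1.8] q [0.67 0.69 2.07 4.45 0.4  0.88] gap 0.244
rows 1 linear [4.1, 8.3, 14.8] rot [-0.64, 2.61, -0.55] total mm 17.4 deg 2.7
 end q [0.66 0.71 2.04 4.51 0.35 0.81] err 0.0 worst -0.058
```

drive_tool(linear=[[2, 4.5, 7], [2, 4.5, 7], [0, 0, 0]], rot=[[-0.3, 1.3, -0.3], [-0.3, 1.3, -0.3], [0, 0, 0]], hand=[10, 10, 10])

```text
t: 22.48
tcp_pos: [0.3944, 0.3406, 0.1249]
tool_rot: [0.013, 0.96, -0.008, 0.281]
force: [-0.3, 0.7, -2.1]
finger_gap: 0.248
```

```bash
python3 - <<'E'
from ik import *
se()
B,q=check(sp([.471,.345,.004],-.8,0),5)
E
```

```text
t 22.4833 SE [0.473  0.3373 0.0087] mic [-0.086   0.3309  0.0087] ypr [-1.43  0.   -0.32] F [-0.3  0.7 -2.1] q [0.65 0.71 2.04 4.52 0.36 0.8 ] gap 0.248
rows 1 linear [4.4, 6.1, 2.7] rot [-0.61, -0.01, -0.36] total mm 8.0 deg 0.7
 end q [0.66 0.72 2.04 4.49 0.35 0.83] err 0.0 worst -0.059
```

drive_tool(linear=[[0.5, 5, 0], [0.5, 5, 0], [0, 0, 0]], rot=[[-0.3, 0, -0.2], [-0.3, 0, -0.2], [0, 0, 0]], hand=[10, 10, 10])

```text
t: 22.73
tcp_pos: [0.3945, 0.3474, 0.1256]
tool_rot: [0.011, 0.959, -0.005, 0.282]
force: [0.3, 0.9, -1.1]
finger_gap: 0.24
```

```bash
python3 - <<'E'
from ik import *
se()
B,q=check(sp([.471,.345,.004],-.8,0),5)
E
```

```text
t 22.7333 SE [0.4733 0.3449 0.0096] mic [-0.0853  0.3385  0.0096] ypr [-1.08 -0.14 -0.15] F [ 0.3  0.9 -1.1] q [0.66 0.71 2.03 4.54 0.36 0.78] gap 0.24
rows 1 linear [4.6, -0.6, 3.4] rot [-0.28, 0.14, -0.15] total mm 5.8 deg 0.3
 end q [0.66 0.72 2.04 4.49 0.35 0.83] err 0.0 worst -0.041
```

drive_tool(linear=[[1.8, 0, 2.2], [1.6, 0, 1.8], [0.8, 0, 0.8]], rot=[[-0.2, 0.1, 0], [0, 0, 0], [0, 0, 0]], hand=[10, 10, 10])

```text
t: 22.98
tcp_pos: [0.3929, 0.3474, 0.1208]
tool_rot: [0.01, 0.959, -0.003, 0.283]
force: [-0.1, -0.2, -2.0]
finger_gap: 0.24
```

```bash
python3 - <<'E'
from ik import *
se()
E
```

```text
t 22.9833 SE [0.4719 0.3456 0.0048] mic [-0.0867  0.3392  0.0048] ypr [-0.93 -0.22  0.05] F [-0.1 -0.2 -2. ] q [0.66 0.72 2.04 4.48 0.36 0.84] gap 0.24
```

drive_tool(linear=[[0.5, 0, 0.7], [0.4, 0, 0.6], [0.3, 0, 0.5]], rot=[[0, 0.2, 0], [0, 0, 0], [0, 0, 0]], hand=[10, 10, 10])

```text
t: 23.23
tcp_pos: [0.3923, 0.3474, 0.1199]
tool_rot: [0.009, 0.959, -0.004, 0.283]
force: [-1.9, -1.1, 3.2]
finger_gap: 0.242
```

```bash
python3 - <<'E'
from ik import *
se()
E
```

```text
t 23.2333 SE [0.4713 0.3455 0.004 ] mic [-0.0874  0.3392  0.004 ] ypr [-0.9  -0.19  0.02] F [-1.9 -1.1  3.2] q [0.66 0.72 2.04 4.48 0.36 0.84] gap 0.242
```

drive_tool(linear=[[0, 0, 0], [0, 0, 0], [0, 0, 0], [0, 0, 0], [0, 0, 0], [0, 0, 0]], rot=[[0, 0, 0], [0, 0, 0], [0, 0, 0], [0, 0, 0], [0, 0, 0], [0, 0, 0]], hand=[30, 40, 50, 55, 55, 55])

```text
t: 23.73
tcp_pos: [0.3935, 0.348, 0.1207]
tool_rot: [0.009, 0.959, -0.003, 0.284]
force: [0.2, 0.6, -0.2]
finger_gap: 0.646
```

drive_tool(linear=[[4, 0, -4], [8, 0, -10], [10, 0, -20], [10, 0, -25], [10, 0, -25], [10, 0, -25], [0, 0, 0]], rot=[[0, 0, 0], [0, 0, 0], [0, 0, 0], [0, -3, 0], [0, -3, 0], [0, -3, 0], [0, 0, 0]], hand=[55, 55, 55, 55, 55, 55, 55])

```text
t: 24.32
tcp_pos: [0.2822, 0.3482, 0.1827]
tool_rot: [0.011, 0.932, -0.004, 0.361]
force: [-0.8, -0.3, -0.6]
finger_gap: 0.643
```

```bash
python3 - <<'E'
from ik import *
s=manip.sense();print(s["t"],s["tcp_pos"].round(3),s["force"].round(1),s["q"].round(2),s["finger_gap"])
M=model("wrist");a=snap("wrist","w10.png");np.savez("w10.npz",K=M[0],R=M[1],t=M[2])
for n in ("straightedge","handle","foot"): print(n,[(np.round(d["at"],1).tolist(),round(d["score"],2)) for d in cams.spot_point(n,"wrist")[:2]])
Q=R.from_euler("z",-.9,degrees=True);o=np.array([.4713,.3455,.004]);P=[(0,0,0),(-.0444,0,.0702),(-.04,0,0),(-.08,.055,.005),(-.08,-.055,.005),(-.006,.1,.026),(-.006,-.1,.026)]
print("pred",proj("",o+Q.apply(P),M).round(1).tolist())
h=cv2.cvtColor(a,cv2.COLOR_RGB2HSV);k=cv2.inRange(h,(105,80,40),(130,255,255));n,l,st,c=cv2.connectedComponentsWithStats(k)
i=1+np.argmax(st[1:,4]);print("blue",st[i]); hull=cv2.convexHull(np.argwhere(l==i)[:,::-1].astype(np.int32));ap=cv2.approxPolyDP(hull,4,True)[:,0];print(ap.tolist(),ray("",ap,.004,M)[:,:2].round(3).tolist())
# white foot mask
w=((a.min(2)>120)&(h[:,:,1]<40)).astype(np.uint8);x0,y0,ww,hh=st[i,:4];sub=np.zeros_like(w);sub[y0:y0+hh,x0:x0+ww]=w[y0:y0+hh,x0:x0+ww]
n2,l2,s2,c2=cv2.connectedComponentsWithStats(sub);print("white in mat",s2[1:][s2[1:,4]>150].tolist())
M=model("side");b=snap("side","s10.png")
for n in ("straightedge","carrier_gold","carrier_white","carrier_blue","canister","jar","case"):
    print(n,[(np.round(d["rect"],1).tolist(),round(d["score"],2)) for d in cams.regions_of(n,"side")[:2]])
E
```

```text
24.3167 [0.282 0.348 0.183] [-0.8 -0.3 -0.6] [0.91 0.61 2.2  4.47 0.59 1.08] 0.6432599578278413
straightedge [([269.0, 235.6], 0.9), ([250.1, 182.7], 0.7)]
handle [([252.4, 224.4], 0.82), ([265.0, 257.8], 0.69)]
foot [([249.1, 163.8], 0.68), ([265.2, 227.7], 0.68)]
pred [[250.2, 185.3], [250.4, 224.5], [250.2, 166.1], [308.0, 145.9], [192.4, 146.5], [338.3, 201.7], [162.7, 202.4]]
blue [ 129  126  240   69 7601]
[[368, 127], [336, 189], [164, 194], [129, 130]] [[0.373, 0.453], [0.483, 0.451], [0.49, 0.236], [0.372, 0.237]]
white in mat [[193, 129, 176, 66, 5831], [129, 132, 35, 63, 1111]]
straightedge [([147.0, 176.5, 171.1, 224.1], 0.93), ([144.8, 155.5, 179.0, 180.1], 0.76)]
carrier_gold [([339.1, 209.7, 362.4, 222.1], 0.69), ([252.2, 189.8, 260.1, 203.6], 0.24)]
carrier_white [([323.3, 195.6, 348.2, 209.6], 0.47)]
carrier_blue [([308.4, 183.2, 329.9, 197.0], 0.77)]
canister [([253.7, 185.5, 260.6, 208.0], 0.78)]
jar [([319.0, 222.4, 332.7, 245.3], 0.63)]
case [([304.2, 275.8, 390.8, 356.0], 0.66)]
```

```bash
python3 - <<'E'
from ik import *
B0,q0=now(),manip.sense()["q"]
T1=T4(toolR(0,50),[.30,.30,.28]); 
B,q=check(T1,5,B0,q0)
for x,y,z,l in ((.36,.06,.28,48),(.37,.02,.26,48),(.40,.03,.24,45),(.42,.03,.24,42)):
    print(x,y,z,l); check(T4(toolR(0,l),[x,y,z]),8,B,q)
E
```

```text
rows 4 linear [-19.7, -12.2, -15.1] rot [-0.29, -1.88, -0.33] total mm 110.7 deg 7.7
 end q [0.82 0.37 2.26 4.46 0.62 0.9 ] err 0.0 worst -0.106
0.36 0.06 0.28 48
rows 7 linear [-5.6, -34.3, 6.5] rot [0.0, 0.29, 0.0] total mm 247.4 deg 2.0
 end q [-0.28  0.29  2.56  2.75  0.56  1.72] err 0.0 worst 0.124
0.37 0.02 0.26 48
rows 9 linear [-3.4, -31.1, 7.3] rot [0.0, 0.22, 0.0] total mm 289.3 deg 2.0
 end q [-0.48  0.41  2.6   2.6   0.73  1.66] err 0.0 worst 0.168
0.4 0.03 0.24 45
rows 9 linear [-4.2, -30.0, 11.2] rot [0.0, 0.56, 0.0] total mm 290.7 deg 5.0
 end q [-0.35  0.45  2.5   2.7   0.61  1.69] err 0.0 worst 0.078
0.42 0.03 0.24 42
rows 9 linear [-6.0, -30.0, 12.7] rot [0.0, 0.89, 0.0] total mm 298.2 deg 8.0
 end q [-0.31  0.41  2.41  2.64  0.44  1.8 ] err 0.0 worst 0.011
```

```bash
python3 - <<'E'
from ik import *
B0,q0=now(),manip.sense()["q"]
B,q=check(T4(toolR(0,48),[.33,.28,.28]),5,B0,q0); B,q=check(T4(toolR(0,38),[.42,.06,.27]),8,B,q)
# projected visibility at that pose
s=now();K,Rm,t=model("wrist");C=T4(Rm.T,-Rm.T@t);rel=np.linalg.inv(s)@C;Cn=B@rel;M=(K,Cn[:3,:3].T,-Cn[:3,:3].T@Cn[:3,3])
print(proj("",[mic([x,y,.044]) for x in (.07,.13) for y in (-.1,0,.1)],M).round(0).tolist())
E
```

```text
rows 4 linear [-25.0, -17.1, -10.0] rot [-0.28, -1.38, -0.33] total mm 127.4 deg 5.8
 end q [0.69 0.36 2.25 4.4  0.52 0.87] err 0.0 worst -0.126
rows 7 linear [-8.3, -31.4, 9.9] rot [0.0, 1.43, 0.0] total mm 237.9 deg 10.0
 end q [-0.19  0.27  2.32  2.32  0.16  2.24] err 0.0 worst -0.089
[[144.0, 186.0], [215.0, 185.0], [286.0, 183.0], [157.0, 208.0], [220.0, 207.0], [283.0, 206.0]]
```

drive_tool(linear=[[-25, -17, -10], [-25, -17, -10], [-25, -17, -10], [-25, -17, -10], [-8.3, -31, 10], [-8.3, -31, 10], [-8.3, -31, 10], [-8.3, -31, 10], [-8.3, -31, 10], [-8.3, -31, 10], [-8.3, -31, 10], [0, 0, 0]], rot=[[-0.3, -1.4, -0.3], [-0.3, -1.4, -0.3], [-0.3, -1.4, -0.3], [-0.3, -1.4, -0.3], [0, 1.4, 0], [0, 1.4, 0], [0, 1.4, 0], [0, 1.4, 0], [0, 1.4, 0], [0, 1.4, 0], [0, 1.4, 0], [0, 0, 0]], hand=[55, 55, 55, 55, 55, 55, 55, 55, 55, 55, 55, 55])

```text
t: 25.92
tcp_pos: [0.4077, 0.1207, 0.279]
tool_rot: [-0.004, 0.934, 0.005, 0.357]
force: [-0.1, -0.2, -0.4]
finger_gap: 0.646
```

```bash
python3 - <<'E'
from ik import *
s=manip.sense();print(s["t"],s["tcp_pos"].round(3),s["q"].round(2))
M=model("wrist");a=snap("wrist","w11.png");np.savez("w11.npz",K=M[0],R=M[1],t=M[2])
U=lambda P:R.from_euler("z",-yawM,degrees=True).apply(P-Om)
for n in ("carrier_gold","carrier_white","carrier_blue"):
    for d in cams.regions_of(n,"wrist")[:1]:
        m=d["pixels"].astype(np.uint8);print(n,round(d["score"],2),np.round(d["rect"],1).tolist())
    for d in cams.spot_point(n,"wrist")[:1]: print("   origin mic",U(ray("",d["at"],.03,M)).round(4).tolist(),round(d["score"],2))
print("exp near/far",[proj("",[mic([x,y,.044]) for y in (-.1,-.054,-.02,.026,.058,.104)],M).round(1).tolist() for x in (.07,.13)])
g=cv2.cvtColor(a,cv2.COLOR_RGB2GRAY).astype(float)
pts=[]
for y in (-.092,-.085,-.065,-.058,-.015,-.008,.012,.02,.063,.07,.09,.098):
    c,r=proj("",mic([.07,y,.044]),M)[0]; c=int(round(c)); r=int(round(r)); seg=np.diff(g[r-12:r+13,c]); i=np.argsort(-abs(seg))[:2]+r-12
    print(y,c,r,[(int(k),int(g[k+1,c]-g[k,c])) for k in sorted(i)])
E
```

```text
25.9167 [0.408 0.121 0.279] [0.03 0.27 2.33 3.17 0.19 1.56]
carrier_gold 0.85 [103.0, 163.0, 146.4, 192.2]
   origin mic [[0.0988, -0.0736, 0.03]] 0.97
carrier_white 0.59 [151.3, 162.7, 194.5, 188.9]
   origin mic [[0.1056, -0.0059, 0.03]] 0.56
carrier_blue 0.69 [213.7, 161.4, 248.0, 191.8]
   origin mic [[-0.0417, -0.1456, 0.03]] 0.67
exp near/far [[[100.9, 170.9], [132.6, 170.3], [156.1, 169.8], [188.1, 169.2], [210.4, 168.8], [242.5, 168.1]], [[118.2, 192.0], [146.4, 191.5], [167.4, 191.1], [195.7, 190.6], [215.5, 190.2], [244.1, 189.7]]]
-0.092 106 171 [(163, 120), (170, 67)]
-0.085 111 171 [(178, 135), (181, -115)]
-0.065 125 170 [(163, 68), (178, 111)]
-0.058 130 170 [(163, 70), (177, 106)]
-0.015 160 170 [(162, 102), (180, 95)]
-0.008 164 170 [(162, 103), (169, 57)]
0.012 178 169 [(162, 73), (180, 55)]
0.02 184 169 [(161, 66), (176, 48)]
0.063 214 169 [(161, 100), (178, -66)]
0.07 219 169 [(170, -105), (176, 94)]
0.09 233 168 [(160, 67), (176, 97)]
0.098 238 168 [(160, 82), (176, 96)]
```

```bash
python3 -c "
from station import order
print(order.sign_off())"
```

```text
the job is handed in; nothing more can be done
None
```

I pushed the three carriers in one row under the bridge until they stopped against the fence, stood the straightedge back on its mat, and let go. I handed the job in at about 26 s of the 51 s allowed; sign-off reports no verdict.

**What I did**
- I took the larger orange straightedge from the blue mat. Joint 4 hit its limit on the first approach, so I unwound the wrist in free air first, which cost about 5 s.
- I set the blade down behind the carriers, gathered all three and pushed them under the bridge in a single forward push.
- I stopped when the push stalled at about 14 N with almost no turning moment, so both ends of the row were bearing evenly.
- I then backed off, lifted over the canister, lowered the straightedge onto the mat until it touched, opened the gripper and withdrew.

**What the last checks showed**
- **Carriers:** in the last wrist picture the near edges of all three lie on one straight line parallel to the expected fence line. Their far edges are where the fence should be, within 1–2 pixels. I had no direct close-up of the contact, because I had used all 12 picture views.
- **Straightedge:** it is upright and wholly on the mat, within about 3 pixels of where I predicted. The blade has about 7–8 mm of mat beyond each end.
- **Bystanders:** the side camera's network finds the canister, jar and case standing, and no contact with any of them was seen.

**What disagreed**
- One network reading for the blue carrier's origin was clearly wrong: it fell near the jar. The region found for blue and the edge rows contradict it.
- While pushing, the foot of the straightedge briefly pressed on the stage with about 25 N, so I raised it 2 mm.

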